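# Hardness check of a plaster test block

## Task

Seat the square plaster test block, ring mark upwards, in the sloping wooden rest whose nest matches its shape, and let it go. Then take the hardness tester from its stand and hold it square to the block's sloping face with its tip inside the pencilled ring, pressing gently until the sprung plunger is about half way in. The program finishes while the robot is still holding the tester there; leave the other things where they are.

Things in the scene. Friction and masses are not known exactly. Their poses are not given: they have to be found in the camera images.
- block_centre (a point): Centre of the loose square plaster test block, 48 x 48 mm and 20 mm thick, off-white, about 70 g; it starts lying flat on the bench with its ring mark up. Axes: z out of the marked face (10 mm above this point), x and y along its square sides.
- mark (a point): Centre of the pencilled ring (14 mm across, 11 mm inside, with a dot) on the block's marked face, 10 mm from the middle of that face along the block's x. Flat: nothing stands out. Axes as the block's.
- square_nest (a point): Centre of the FLOOR of the square nest: a recess 54 x 54 mm, 6 mm deep, lined dark, in the 90 x 90 mm tilted deck of a fixed wooden rest (base 100 x 100 mm). z is the deck's normal, leaning 20 degrees from vertical, roughly towards the robot; x runs up the slope, y level; the nest's sides lie along x and y. The block may go in turned by any quarter turn; seated, its face stands 14 mm above the deck.
- round_nest (a point): Centre of the floor of the round nest (54 mm across, 6 mm deep) in the other fixed rest, otherwise the same as the square one. It is not used; the two rests may change sides.
- tester_grip (a point): Centre of the loose hardness tester's black grip, a square bar 26 x 26 mm, 70 mm long; z up along the tester's axis, x and y square to its flats. On top a dial, 24 mm across, up to 43 mm above this point. Below: a steel collar 34 mm across from 35 to 41 mm below this point, a 14 mm nose down to 61 mm, the 6 mm plunger down to 77 mm. About 155 g.
- tester_tip (a point): Round end of the tester's plunger, on its axis, 77 mm below the grip's centre while the plunger is out; z as the tester's. The tester starts upright in the stand, collar resting on the stand's top, nose and plunger 36 mm down in the hole: lift it straight up by more than that.
- plunger (a joint): How far the tester's sprung plunger is pushed in: 0 fully out, 0.016 m fully in. The spring takes about 0.4 N per mm (about 3.2 N half way, 6.4 N at the stop).
- stand: Fixed dark wooden stand of the tester, 75 x 75 mm, 46 mm high, with an upright 20 mm hole right through its middle; origin at the centre of its underside. The stand and the test block may change sides.
- round_block: Bystander: loose round plaster block, 48 mm across, 20 mm high; origin under its centre.
- jar: Bystander: loose closed glass jar, 56 mm across, 75 mm high; origin under its centre.
- pot: Bystander: loose terracotta cup, 72 mm across, 65 mm high; origin under its centre.
There are look-alikes about, which are no part of the job. Leave any green look-alike of the part that bears block_centre alone.

How it is judged:
By the outcome, as a careful person would: the job done as asked, in the order asked, and still so for the second after the job is handed in, while the arm keeps its last pose, push and grip.
It also fails if it takes over 54 s, if anything falls off the work surface, if the arm or the gripper's body presses on something with over 40 N, if the wrist force passes 120 N, or if a joint passes its speed limit or range.

## Robot

A 6-joint arm with a two-finger parallel gripper is mounted at the origin on the work surface. World frame = base frame: x ahead of the robot, y to its left, z up, the work surface at z = 0. Lengths are in m, angles in degrees, forces in N, time in s.
With the tool pointing down it reaches from about 0.35 to 0.775 m from the base axis. Payload 5.5 kg.
Tool frame: the origin (TCP) lies midway between the tips of the shut fingers; the grasp point (between the pads) lies 19 mm behind it; y points along the fingers, z is the direction in which the jaws open and shut, and the axes are right-handed (so a half turn about y gives the same grasp; the last joint's range is limited). The gripper opens to 85 mm and grips with 20 to 120 N. Pads are 22 mm wide; open, the fingers measure 114 mm over their backs; the gripper's body (76 mm by 85 mm) begins 54 mm behind the grasp point. The pads swing forward as they close: fully open they stand 13 mm farther back than shut.
Start: joints at [-84.316, 17.945, 2.641, 74.691, 0, 82.002], TCP at [0.136, -0.559, 0.231] pointing down, gripper open.
Joint ranges: [-158.12, 158.12], [-49.38, 96.58], [-58.88, 72.47], [-126.05, 133.96], [-84.25, 85.87], [-180, 180]. Speed limits (degrees/s): [147.25, 147.25, 180, 180, 180, 180].

## Interface

Orientations are given as [roll, pitch, yaw] about the fixed x, y, z axes, in that order (R = Rz(yaw) Ry(pitch) Rx(roll)).
In Python, from station import read_state, camera, calibration, hand_in gives the robot as it stands. The module is installed in compiled form; this text tells all that it offers.
- The arm moves only by the tool apply_moves, never from a script. Its argument "commands" is one flat list of numbers, 5 for each row, row after row: the opening in per cent of the stroke, from 0 (shut) to 100 (fully open), then the shift along the tool's x, y, z in cm, then the turn about the tool's y in rad. In form: [gripper, tx, ty, tz, twist, gripper, tx, ty, tz, twist, ...]. A call has 1 to 8 rows; each row is the pose to reach, as a shift and turn from the pose commanded when the call began, along the tool's axes at that moment; what a row does not reach only later rows make up. A row lasts 1/10 s, in which the tool goes at most 50 mm and 8.59 degrees, less where a joint would pass 70% of its speed; a pose out of reach is approached as far as the arm can. A call with a gripper value outside its range is refused whole. The fingers move at their own pace and stop on an object; "grip_force" is the grip in N (left out, the last holds). Time passes only in rows, so rows that repeat a pose let the fingers close. It gives the time, the measured TCP pose, the force and the opening at its end, in the units of the state.
- read_state(): the state, without advancing time (a new reading comes with each control period).
- camera(name): name is "side" or "top" or "wrist"; returns the picture (384x512x3 uint8, red, green, blue); there is no depth.
- calibration(name): a dict with "fovy" (degrees; the focal length in pixels is half the picture's height over the tangent of half this angle, whatever the lens; pixels are square), "cx", "cy" (the principal point, pixels), "k1" (the pictures are not rectified: a ray, as slopes to the right and down, at radius r is drawn at 1 + k1 r^2 times it, then the intrinsics apply), "world_to_cam" (4x4, takes a point from world to camera coordinates). Camera axes: x right, y up, looking along -z (the intrinsics and any distortion apply to the point x, -y, -z); pixel columns grow to the right and rows downward; lengths in m; the calibration is good to about 2 mm. A picture is of the moment at which its call begins: read the wrist's pose just before it. calibration takes no time and is no camera call; for the wrist camera it gives the pose at the moment of the call.
- hand_in(): hands the job in, once; it reports no verdict.
The state is a dict: "clock": time; "q": joint angles; "qvel": joint speeds; "joint_torque": joint torques, N m; "tool_pos": TCP position; "tcp_rot": TCP orientation; "contact_force": force on the tool from outside, world axes, zero at the start; "moment": the same for the moment, N m; "finger_gap": finger opening in m.
Only numpy, scipy, OpenCV 4.12 (cv2) and the standard library are available. Lean on these libraries where they do the work, as an engineer would, in place of code of your own. Each camera call takes 0.05 s, during which the arm holds its last target.

## Working session

There is one attempt and no reset: what is moved stays moved. The work goes in short steps, Python scripts to look and compute and a tool call to move; the robot and the scene stay as the last step left them, time stands still between calls to the robot, and variables do not carry over. Pictures are saved under pics/ and viewed, and the job is handed in when it is done.

Besides the shell and the picture viewer there is one more tool, called after "Call:" as name(argument=value, ...), one argument or row to a line, values as JSON. apply_moves: Moves the arm, as the interface text tells. Its arguments: {"type":"object","properties":{"commands":{"type":"array"},"grip_force":{"type":"number"}},"required":["commands"]}

```bash
mkdir -p pics; ls
python3 - <<'E'
from station import *
import cv2
s=read_state()
for k,v in s.items(): print(k,v)
for n in ["side","top","wrist"]:
    c=calibration(n); print(n,c)
    im=camera(n); cv2.imwrite(f"pics/{n}0.png",im[:,:,::-1])
E
```

```text
pics
clock 0.0
q [-8.43156149e+01  1.79913857e+01  2.57612846e+00  7.46894186e+01
 -1.67777681e-03  8.20034642e+01]
qvel [-0.03622023 -0.01268421 -0.09590648  0.09942856  0.13226775 -0.03649664]
joint_torque [-5.52550282e-04 -4.80629611e+01  2.98532706e+01  1.94533705e-02
 -1.68971487e-04 -2.00076738e-05]
tool_pos [ 0.13594594 -0.55817302  0.23039704]
tcp_rot [-9.01038914e+01  1.29003177e-02 -1.66319089e+02]
contact_force [-0.21480639  0.02034701 -0.58915324]
moment [ 0.00753425 -0.00153078  0.01281998]
finger_gap 0.0854767530248718
side {'fovy': 54.359018650965695, 'cx': 249.00343398548472, 'cy': 195.1058826085901, 'k1': -0.037659957790340315, 'world_to_cam': array([[ 0.99014686, -0.14000109,  0.00298116, -0.53660442],
       [ 0.09572002,  0.69220443,  0.71532559, -0.11390165],
       [-0.10220993, -0.70799204,  0.69878495, -0.9328126 ],
       [ 0.        ,  0.        ,  0.        ,  1.        ]])}
top {'fovy': 51.64748691399553, 'cx': 255.27691069196462, 'cy': 187.33769260953142, 'k1': -0.07802711626668934, 'world_to_cam': array([[-0.02556544, -0.99954684, -0.0158908 ,  0.01734833],
       [ 0.99535218, -0.02692808,  0.09246034, -0.52147504],
       [-0.09284635, -0.01345315,  0.99558956, -1.12637125],
       [ 0.        ,  0.        ,  0.        ,  1.        ]])}
wrist {'fovy': 64.83013247700715, 'cx': 256.25048955443503, 'cy': 194.2536881317112, 'k1': -0.03379183207120783, 'world_to_cam': array([[ 0.23631866, -0.97167326, -0.00213698, -0.57451673],
       [ 0.9367191 ,  0.22840102, -0.2653117 ,  0.0343015 ],
       [ 0.25828437,  0.06069635,  0.96416033, -0.37852071],
       [ 0.        ,  0.        ,  0.        ,  1.        ]])}
```

View pics/side0.png

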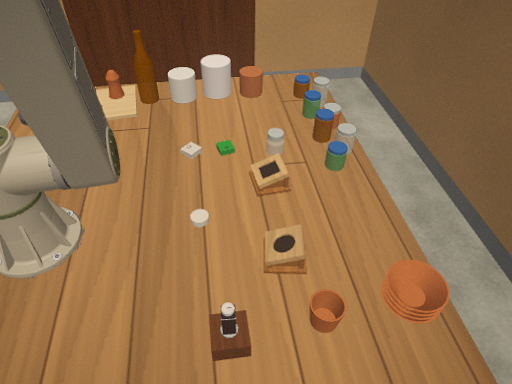

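View pics/top0.png

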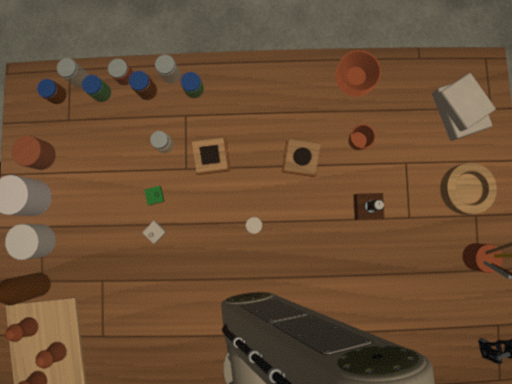

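View pics/wrist0.png

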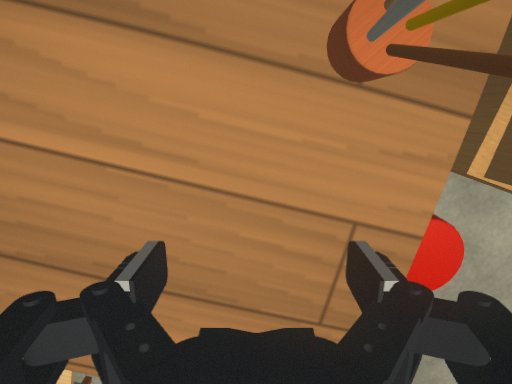

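The square block is at top (153,232), the green look-alike at (154,196), and the round block at (254,226). The square rest is at (210,155), the round rest at (302,157), and the tester and stand at (370,206). Next I'll measure them.

```bash
cat > h.py <<'E'
import numpy as np, cv2
from station import *
from scipy.spatial.transform import Rotation as Ro
def K(c): 
    f=192/np.tan(np.radians(c['fovy']/2)); return np.array([[f,0,c['cx']],[0,f,c['cy']],[0,0,1]]),np.array([c['k1'],0,0,0,0.])
def ray(c,uv):
    k,d=K(c); n=cv2.undistortPoints(np.array(uv,float).reshape(-1,1,2),k,d).reshape(-1,2)
    M=c['world_to_cam'];R=M[:3,:3];o=-R.T@M[:3,3]
    v=np.c_[n[:,0],-n[:,1],-np.ones(len(n))]@R
    return o,v
def plane(c,uv,z):
    o,v=ray(c,uv); return o+v*((z-o[2])/v[:,2])[:,None]
def proj(c,P):
    P=np.atleast_2d(P).astype(float);M=c['world_to_cam'];p=P@M[:3,:3].T+M[:3,3]
    k,d=K(c); q=np.c_[p[:,0],-p[:,1],-p[:,2]]
    return cv2.projectPoints(q,np.zeros(3),np.zeros(3),k,d)[0].reshape(-1,2)
def tri(obs):
    A=np.zeros((3,3));b=np.zeros(3)
    for c,uv in obs:
        o,v=ray(c,[uv]);v=v[0]/np.linalg.norm(v[0]);Q=np.eye(3)-np.outer(v,v);A+=Q;b+=Q@o
    return np.linalg.solve(A,b)
def crop(im,x0,y0,x1,y1,s,name):
    cv2.imwrite('pics/'+name,cv2.resize(im[y0:y1,x0:x1],None,fx=s,fy=s,interpolation=cv2.INTER_CUBIC))
E
python3 - <<'E'
from h import *
t=cv2.imread('pics/top0.png');s=cv2.imread('pics/side0.png')
a=cv2.resize(t[125:255,130:230],None,fx=4,fy=4,interpolation=cv2.INTER_CUBIC)
b=cv2.resize(t[180:232,345:395],None,fx=7,fy=7,interpolation=cv2.INTER_CUBIC)
cv2.imwrite('pics/t1.png',np.hstack([a,np.pad(b,((0,a.shape[0]-b.shape[0]),(0,0),(0,0)))]))
a=cv2.resize(s[120:220,170:310],None,fx=4,fy=4,interpolation=cv2.INTER_CUBIC)
b=cv2.resize(s[295:365,200:260],None,fx=4,fy=4,interpolation=cv2.INTER_CUBIC)
cv2.imwrite('pics/s1.png',np.hstack([a,np.pad(b,((0,a.shape[0]-b.shape[0]),(0,0),(0,0)))]))
c=calibration('top')
for n,uv,z in [('block',(153,232),.02),('green',(154,196),.02),('sqnest',(210,155),.04),('rest2',(302,157),.04),('tester dial',(379,205),.16),('stand',(364,207),.046),('jar',(161,141),.075)]:
    print(n,plane(c,[uv],z)[0].round(3))
E
```

```text
block [0.4   0.305 0.02 ]
green [0.505 0.301 0.02 ]
sqnest [0.618 0.132 0.04 ]
rest2 [ 0.604 -0.133  0.04 ]
tester dial [ 0.455 -0.313  0.16 ]
stand [ 0.455 -0.304  0.046]
jar [0.656 0.266 0.075]
```

View pics/t1.png

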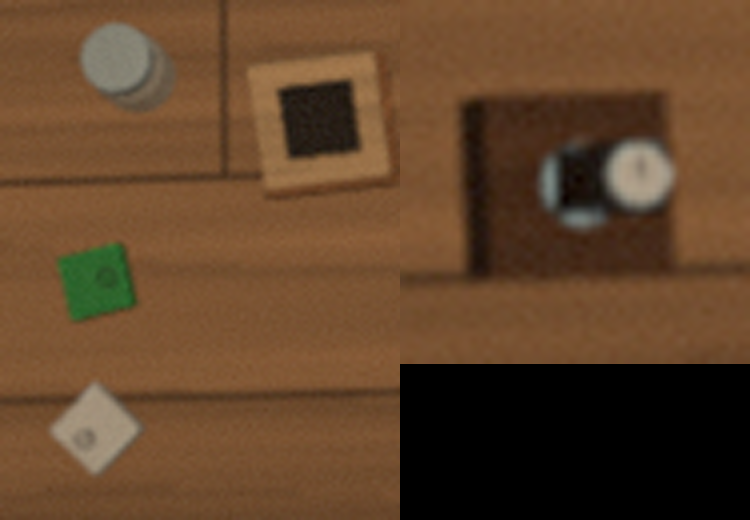

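View pics/s1.png

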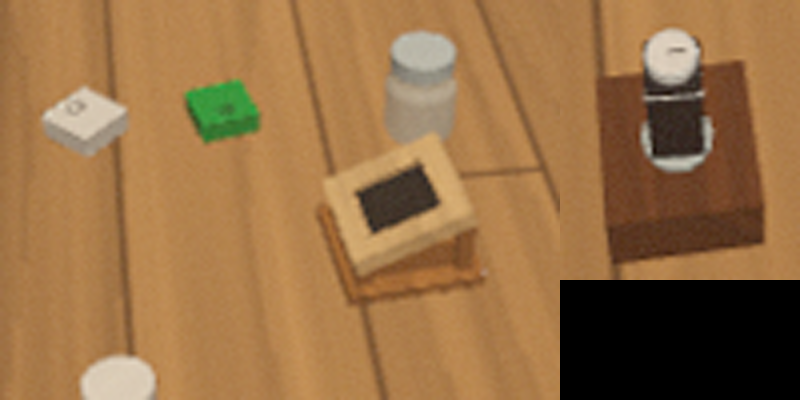

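```bash
cat >> h.py <<'E'
def Rt(s=None):
    s=s or read_state(); return Ro.from_euler('xyz',s['tcp_rot'],degrees=True).as_matrix()
def shift(target,frm=None):
    s=read_state(); return (Rt(s).T@(np.array(target)-(s['tool_pos'] if frm is None else frm))*100).round(2)
E
python3 - <<'E'
from h import *
c=calibration('wrist');s=read_state();R=Rt(s)
o,v=ray(c,[(256,192)]);print('cam in tool',R.T@(o-s['tool_pos']),'axis',R.T@v[0])
print(R.round(3))
for p in [(0.40,-0.42,.25),(0.55,-.1,.25),(0.45,.25,.25)]: print(shift(p))
t=calibration('top');
# block corners approx from crop
for uv in [(95,382),(142,428),(96,475),(49,430),(85,439)]: print(plane(t,[(uv[0]/4+130-.4,uv[1]/4+125-.4)],.02)[0].round(4))
print('deck')
for uv in [(248,68),(375,53),(390,178),(266,190)]: print(plane(t,[(uv[0]/4+130-.4,uv[1]/4+125-.4)],.05)[0].round(4))
print('nest')
for uv in [(279,88),(350,80),(359,151),(288,158)]: print(plane(t,[(uv[0]/4+130-.4,uv[1]/4+125-.4)],.05)[0].round(4))
E
```

```text
cam in tool [-0.06719005 -0.14232341  0.00056496] axis [ 0.25835858  0.96607728 -0.00133215]
[[-0.972 -0.     0.237]
 [-0.237  0.001 -0.972]
 [-0.    -1.    -0.001]]
[-28.92  -1.92  -7.19]
[-51.07  -1.88 -34.74]
[-49.63  -1.83 -71.11]
[0.4342 0.3034 0.02  ]
[0.4001 0.269  0.02  ]
[0.3668 0.3031 0.02  ]
[0.4001 0.3377 0.02  ]
[0.393  0.3111 0.02  ]
deck
[0.6567 0.1834 0.05  ]
[0.6648 0.0915 0.05  ]
[0.5738 0.0823 0.05  ]
[0.5676 0.1712 0.05  ]
nest
[0.6413 0.1611 0.05  ]
[0.6456 0.1098 0.05  ]
[0.5938 0.1041 0.05  ]
[0.5903 0.1551 0.05  ]
```

Call:
apply_moves(
  commands=[100, -4, -0.5, -1, -0.1, 100, -8, -1, -2, -0.2, 100, -12, -1.5, -3, -0.3, 100, -16, -2, -4, -0.4, 100, -20, -2, -5, -0.5, 100, -24, -2, -6, -0.6, 100, -27, -2, -6.7, -0.7, 100, -29, -2, -7.2, -0.8],
)

```text
clock: 0.95
tool_pos: [0.4026, -0.4186, 0.251]
tcp_rot: [-90.0, 0.0, -120.1]
contact_force: [0.0, 0.2, 0.1]
finger_gap: 0.0855
```

Run:
```python
from h import *
s=read_state();print(s['clock'],s['q'].round(1),s['tool_pos'],s['tcp_rot'])
print(shift((0.56,-.05,.25)))
```

```text
0.95 [-54.   18.4   6.   77.6   0.   66.1] [ 0.40261354 -0.4185997   0.25096221] [-9.00205832e+01  2.57249883e-02 -1.20120200e+02]
[-39.78   0.12  -4.88]
```

Call:
apply_moves(
  commands=[100, -5, 0, -0.6, -0.08, 100, -10, 0, -1.2, -0.16, 100, -15, 0, -1.9, -0.24, 100, -20, 0, -2.5, -0.32, 100, -25, 0, -3.1, -0.4, 100, -30, 0, -3.7, -0.48, 100, -35, 0, -4.3, -0.56, 100, -39.8, 0, -4.9, -0.64],
)

```text
clock: 1.75
tool_pos: [0.5604, -0.0512, 0.2511]
tcp_rot: [-90.0, -0.0, -83.6]
contact_force: [-0.6, -0.2, -0.9]
finger_gap: 0.0854
```

Run:
```python
from h import *
s=read_state();print(s['clock'],s['q'].round(1),s['tool_pos'],s['tcp_rot'])
print(shift((0.40,.303,.22)), 'via', shift((0.50,.14,.24)))
c=calibration('wrist');cv2.imwrite('pics/w1.png',camera('wrist')[:,:,::-1])
```

```text
1.75 [-13.4  16.3   3.2  76.9  -0.   70.2] [ 0.56035667 -0.05122822  0.25113627] [-9.00087221e+01 -5.19010867e-03 -8.36264182e+01]
[-36.98   3.11 -12.  ] via [-19.67   1.11  -3.88]
```

View pics/w1.png

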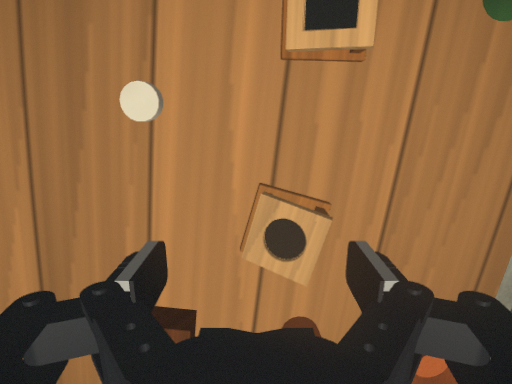

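Call:
apply_moves(
  commands=[100, -5, 0.5, -1, -0.08, 100, -10, 1, -2, -0.16, 100, -15, 2, -3, -0.24, 100, -20, 3, -4.3, -0.32, 100, -24, 5, -6.4, -0.4, 100, -28, 7, -8.5, -0.5, 100, -32, 10, -10, -0.6, 100, -36, 12, -11.5, -0.674],
)

```text
clock: 2.6
tool_pos: [0.4074, 0.2893, 0.1321]
tcp_rot: [-90.0, -0.0, -45.0]
contact_force: [0.5, -0.3, -0.2]
finger_gap: 0.0855
```

Call:
apply_moves(
  commands=[100, 0, 0.5, 0, 0, 100, 0, 1, 0, 0],
)

```text
clock: 2.8
tool_pos: [0.4077, 0.2889, 0.1225]
tcp_rot: [-90.1, 0.0, -45.1]
contact_force: [1.3, -1.0, 0.3]
finger_gap: 0.0856
```

Run:
```python
from h import *
s=read_state();print(s['clock'],s['q'].round(1),s['tool_pos'],s['tcp_rot'])
c=calibration('wrist');im=camera('wrist')[:,:,::-1].copy()
hsv=cv2.cvtColor(im,cv2.COLOR_BGR2HSV);m=((hsv[:,:,1]<60)&(hsv[:,:,2]>150)).astype(np.uint8)
m[290:]=0
cs,_=cv2.findContours(m,0,2);k=max(cs,key=cv2.contourArea)
b=cv2.boxPoints(cv2.minAreaRect(k));print(b,cv2.contourArea(k))
P=plane(c,b,.02);print(P.round(4),P.mean(0).round(4));
print([np.degrees(np.arctan2(*(P[(i+1)%4]-P[i])[1::-1])).round(1) for i in range(4)],[np.linalg.norm(P[(i+1)%4]-P[i]).round(4) for i in range(4)])
print(shift((*P.mean(0)[:2],.01)))
cv2.drawContours(im,[b.astype(int)],0,(0,0,255),1)
cv2.imwrite('pics/w2.png',im)
```

```text
2.8 [ 26.1  13.3 -19.4  57.4  -0.   71.2] [0.40774928 0.28885503 0.12251745] [-9.00930197e+01  1.29447866e-03 -4.50835995e+01]
[[234. 145.]
 [291. 145.]
 [291. 200.]
 [234. 200.]] 2969.0
[[0.3662 0.3046 0.02  ]
 [0.3987 0.337  0.02  ]
 [0.4323 0.3053 0.02  ]
 [0.3982 0.2713 0.02  ]] [0.3988 0.3046 0.02  ]
[np.float64(44.9), np.float64(-43.4), np.float64(-135.1), np.float64(133.8)] [np.float64(0.0459), np.float64(0.0462), np.float64(0.0481), np.float64(0.0462)]
[-1.84 11.23  0.5 ]
```

View pics/w2.png

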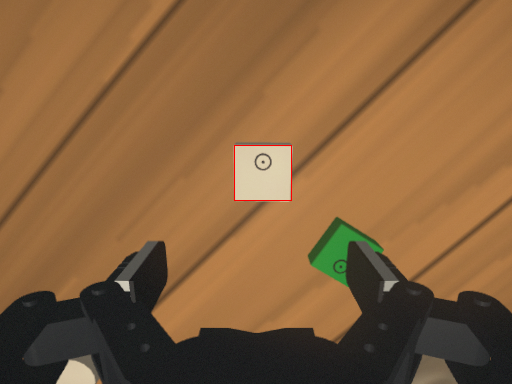

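Call:
apply_moves(
  commands=[100, -1.8, 3, 0.5, 0, 100, -1.8, 6, 0.5, 0, 100, -1.8, 9, 0.5, 0, 100, -1.8, 11, 0.5, 0, 100, -1.8, 11.7, 0.5, 0, 100, -1.8, 11.7, 0.5, 0],
)

```text
clock: 3.45
tool_pos: [0.4003, 0.3036, 0.0061]
tcp_rot: [-90.1, 0.0, -45.3]
contact_force: [0.4, 0.3, 0.3]
finger_gap: 0.0854
```

Run:
```python
from h import *
s=read_state();print(s['clock'],s['tool_pos'],s['contact_force'])
c=calibration('wrist');im=camera('wrist')[:,:,::-1].copy()
cv2.imwrite('pics/w3.png',im)
```

```text
3.45 [0.40026668 0.30358003 0.00606549] [0.4185074  0.31274964 0.31227378]
```

View pics/w3.png

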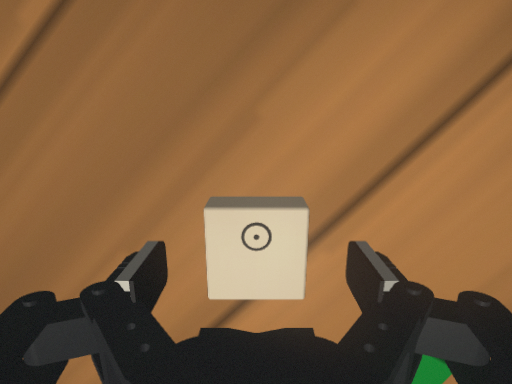

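Call:
apply_moves(
  commands=[40, 0, 0, 0, 0, 40, 0, 0, 0, 0, 40, 0, 0, 0, 0, 40, 0, 0, 0, 0, 40, 0, 0, 0, 0, 40, 0, 0, 0, 0],
  grip_force=30,
)

```text
clock: 4.1
tool_pos: [0.4005, 0.3051, 0.0075]
tcp_rot: [-89.9, -0.1, -45.2]
contact_force: [-0.5, -0.4, 6.5]
finger_gap: 0.0471
```

Call:
apply_moves(
  commands=[40, 0, -2, 0, 0, 40, 0, -5, 0, 0, 40, 0, -8, 0, 0, 40, 0, -10, 0, 0, 40, 0, -12, 0, 0],
)

```text
clock: 4.6
tool_pos: [0.3996, 0.305, 0.1278]
tcp_rot: [-89.9, -0.0, -45.2]
contact_force: [0.5, -0.9, -1.4]
finger_gap: 0.0471
```

Run:
```python
from h import *
s=read_state();print(s['clock'],s['tool_pos'],s['contact_force'],s['finger_gap'],s['q'].round(1))
c=calibration('wrist');im=camera('wrist')[:,:,::-1].copy()
cv2.imwrite('pics/w4.png',im)
```

```text
4.6 [0.39963169 0.30499602 0.12776668] [ 0.46658434 -0.92354521 -1.4120243 ] 0.04710245173626325 [ 28.2  13.3 -18.7  58.   -0.   73.4]
```

View pics/w4.png

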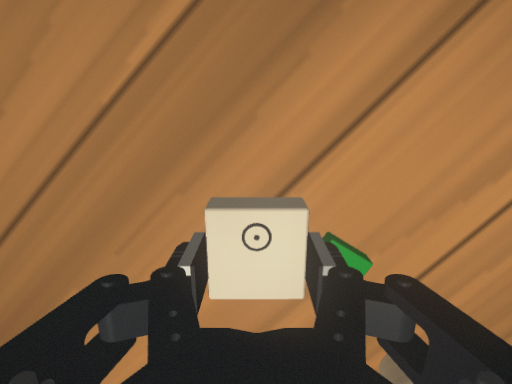

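Run:
```python
from h import *
print(shift((0.70,.14,.20)))
def quad(im,box,nm):
    x0,y0,x1,y1=box
    g=cv2.cvtColor(im,cv2.COLOR_BGR2GRAY)[y0:y1,x0:x1]
    g=cv2.resize(g,None,fx=8,fy=8,interpolation=cv2.INTER_CUBIC)
    t,m=cv2.threshold(g,0,255,cv2.THRESH_BINARY_INV+cv2.THRESH_OTSU)
    cs,_=cv2.findContours(m,0,2);k=max(cs,key=cv2.contourArea)
    h=cv2.convexHull(k);
    for e in np.arange(.02,.2,.01):
        a=cv2.approxPolyDP(h,e*cv2.arcLength(h,True),True)
        if len(a)<=4: break
    v=cv2.cvtColor(g,cv2.COLOR_GRAY2BGR);cv2.drawContours(v,[a],0,(0,0,255),1);cv2.imwrite('pics/'+nm,v)
    return (a.reshape(-1,2)+.5)/8-.5+[x0,y0]
t=cv2.imread('pics/top0.png');s=cv2.imread('pics/side0.png')
qt=quad(t,(198,142,222,168),'qt.png');qs=quad(s,(257,158,283,182),'qs.png')
print(qt,qs)
ct,cs=calibration('top'),calibration('side')
```

```text
[32.84 -6.81  9.53]
[[216.8125 144.6875]
 [219.1875 161.9375]
 [202.0625 163.9375]
 [199.1875 147.1875]] [[274.8125 160.6875]
 [279.3125 170.4375]
 [262.5625 177.8125]
 [258.4375 167.5625]]
```

Call:
apply_moves(
  commands=[40, 3.5, -1, 1, -0.1, 40, 7, -2, 2.5, -0.2, 40, 11, -3, 4, -0.3, 40, 15, -4, 5.5, -0.4, 40, 19, -5, 6.5, -0.5, 40, 23, -6, 7.5, -0.6, 40, 27, -7, 8.5, -0.7, 40, 31, -7, 9.3, -0.8],
)

```text
clock: 5.45
tool_pos: [0.6861, 0.1497, 0.1974]
tcp_rot: [-90.0, -0.1, 0.9]
contact_force: [0.6, 0.9, 0.0]
finger_gap: 0.0472
```

Call:
apply_moves(
  commands=[40, 1.5, -0.3, 1, -0.07, 40, 1.5, -0.3, 1, -0.07],
)

```text
clock: 5.65
tool_pos: [0.7008, 0.1601, 0.1977]
tcp_rot: [-90.0, 0.0, 4.6]
contact_force: [0.3, -0.2, -1.1]
finger_gap: 0.0474
```

Run:
```python
from h import *
import json
s=read_state();print(s['clock'],s['tool_pos'],s['tcp_rot'],s['q'].round(1))
c=calibration('wrist');im=camera('wrist')[:,:,::-1].copy()
cv2.imwrite('pics/w5.png',im); np.save('w5M.npy',c['world_to_cam'])
ct,cs=calibration('top'),calibration('side')
qt=np.array([[216.8,144.7],[219.2,161.9],[202.06,163.9],[199.2,147.2]])
qs=np.array([[274.8,160.7],[279.3,170.4],[262.56,177.8],[258.4,167.6]])
for sh in range(1):
  for i in range(4):
    for j in range(4):
      p=tri([(ct,qt[i]),(cs,qs[j])]); e=np.linalg.norm(proj(ct,p)-qt[i])+np.linalg.norm(proj(cs,p)-qs[j])
      if e<4: print(i,j,p.round(4),e.round(2))
```

```text
5.65 [0.7007848  0.16012644 0.19774271] [-8.99791919e+01  1.15180639e-02  4.61749495e+00] [ 6.5 35.6 25.5 80.   0.   1.9]
0 0 [0.6303 0.1051 0.103 ] 3.04
0 1 [0.6422 0.1093 0.063 ] 0.35
1 2 [0.5953 0.1051 0.0451] 0.47
1 3 [0.5852 0.1007 0.0875] 2.84
2 2 [ 0.6027  0.1621 -0.0069] 1.98
2 3 [0.5917 0.1552 0.0405] 0.43
3 0 [0.6388 0.1605 0.0563] 0.32
3 1 [0.6519 0.1672 0.0117] 3.05
```

View pics/w5.png

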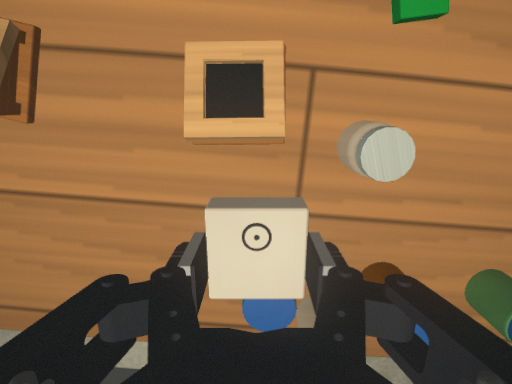

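Run:
```python
from h import *
im=cv2.imread('pics/w5.png'); crop(im,175,30,295,150,5,'w5c.png')
```

```text
(no output)
```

View pics/w5c.png

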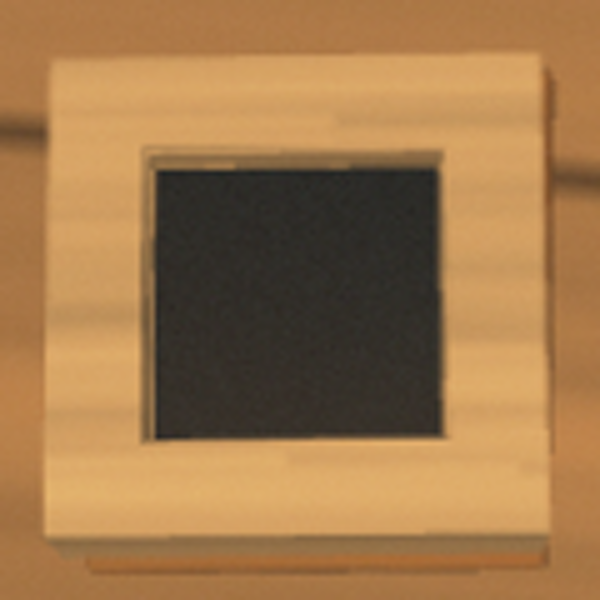

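Run:
```python
from h import *
c=calibration('wrist'); M=np.load('w5M.npy'); c['world_to_cam']=M; k,d=K(c)
cr=np.array([(142,150),(442,150),(445,439),(143,441),(50,62),(544,53),(549,537),(44,539)],float)
uv=(cr+.5)/5-.5+[175,30]
# local: x upslope (image down), y left(world +y = image right)
q=np.array([(-1,-1),(-1,1),(1,1),(1,-1)],float)
# order TL: low x, which y? image right = jaw dir = +y
obj=np.vstack([np.c_[q*.027,np.zeros(4)],np.c_[q*.045,np.zeros(4)]])
# object frame has y to image right x down -> z = x cross y
for idx,nm in [(slice(0,8),'all'),(slice(0,4),'rim'),(slice(4,8),'deck')]:
    ok,r,t,err=cv2.solvePnPGeneric(obj[idx],uv[idx],k,d,flags=cv2.SOLVEPNP_IPPE)
    for rv,tv,e in zip(r,t,err):
        Rc=cv2.Rodrigues(rv)[0]; F=np.diag([1,-1,-1.]) # cv->cam
        Rw=M[:3,:3].T@F@Rc; p=M[:3,:3].T@(F@tv[:,0]-M[:3,3])
        print(nm,e.round(2),p.round(4),'z',Rw[:,2].round(3),'xang',np.degrees(np.arctan2(Rw[1,0],Rw[0,0])).round(1),'tilt',np.degrees(np.arccos(Rw[2,2])).round(1),'yang',np.degrees(np.arctan2(Rw[1,1],Rw[0,1])).round(1))
```

```text
all [0.39] [0.6156 0.1324 0.054 ] z [-0.338 -0.026  0.941] xang 5.1 tilt 19.8 yang 95.0
all [3.62] [0.6192 0.1334 0.0554] z [0.452 0.165 0.877] xang 1.4 tilt 28.8 yang 95.6
rim [0.13] [0.6157 0.1322 0.0542] z [-0.335  0.001  0.942] xang 5.4 tilt 19.5 yang 94.8
rim [1.48] [0.6176 0.1326 0.0548] z [0.448 0.139 0.883] xang 1.9 tilt 28.0 yang 95.1
deck [0.28] [0.6155 0.1327 0.0539] z [-0.34  -0.036  0.94 ] xang 5.0 tilt 20.0 yang 95.1
deck [4.45] [0.6208 0.1342 0.0558] z [0.453 0.173 0.874] xang 1.3 tilt 29.0 yang 95.7
```

Run:
```python
from h import *
im=cv2.imread('pics/w5.png'); crop(im,195,190,320,310,5,'w5d.png')
```

```text
(no output)
```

View pics/w5d.png

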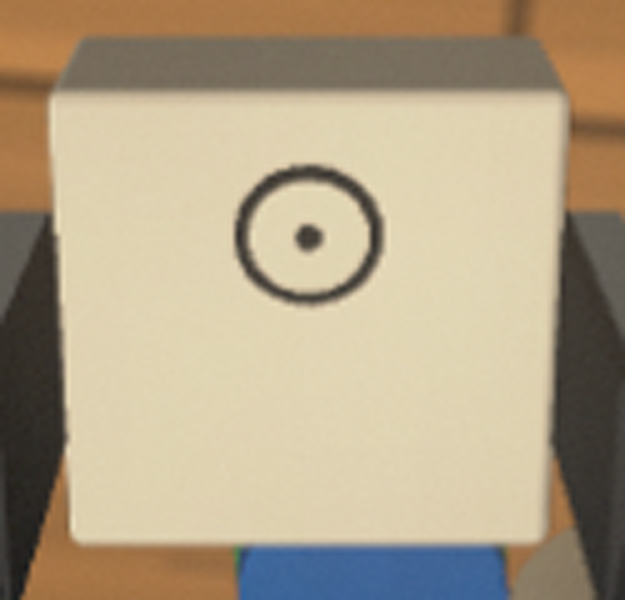

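```bash
cat > pnp.py <<'E'
from h import *
def pnp(c,obj,uv,s):
    M=c['world_to_cam'];k,d=K(c);F=np.diag([1,-1,-1.]);R=Rt(s)
    ok,r,t,err=cv2.solvePnPGeneric(obj,uv,k,d,flags=cv2.SOLVEPNP_IPPE)
    for rv,tv,e in zip(r,t,err):
        Rw=M[:3,:3].T@F@cv2.Rodrigues(rv)[0];p=M[:3,:3].T@(F@tv[:,0]-M[:3,3])
        print(e.round(2),'world',p.round(4),'n',Rw[:,2].round(3),'| tool',(R.T@(p-s['tool_pos'])*1000).round(1),'n tool',(R.T@Rw[:,2]).round(3),'xang',np.degrees(np.arctan2(Rw[1,0],Rw[0,0])).round(1))
E
python3 - <<'E'
from pnp import *
c=calibration('wrist');s=read_state()
cr=np.array([(48,92),(569,92),(548,545),(70,545)],float)
uv=(cr+.5)/5-.5+[195,190]
q=np.array([(-1,-1),(-1,1),(1,1),(1,-1)],float)*.024
pnp(c,np.c_[q,np.zeros(4)],uv,s)
E
```

```text
[0.11] world [0.6991 0.16   0.2081] n [ 0.003 -0.003  1.   ] | tool [ -0.3 -10.3  -0.5] n tool [ 0.001 -1.    -0.003] xang 4.6
[5.21] world [0.6954 0.1597 0.2085] n [-0.805 -0.063  0.591] | tool [ -4.  -10.7  -0.4] n tool [-0.808 -0.589  0.001] xang 4.6
```

Run:
```python
from h import *
print(shift((0.6159,.1329,.09)))
```

```text
[-8.52 10.8  -2.08]
```

Call:
apply_moves(
  commands=[40, -3, 2, -0.7, 0, 40, -6, 3, -1.4, -0.007, 40, -8.5, 5, -2.08, -0.007, 40, -8.5, 8, -2.08, -0.007, 40, -8.5, 10.8, -2.08, -0.007, 40, -8.5, 10.8, -2.08, -0.007],
  grip_force=20,
)

```text
clock: 6.3
tool_pos: [0.611, 0.1331, 0.0874]
tcp_rot: [-90.0, 0.5, 5.1]
contact_force: [-1.4, 0.3, -0.7]
finger_gap: 0.047
```

Run:
```python
from h import *
s=read_state();print(s['clock'],s['tool_pos'],s['tcp_rot'],s['contact_force'])
print(shift((0.6159,.1329,.069)))
im=camera('wrist')[:,:,::-1].copy();cv2.imwrite('pics/w6.png',im)
im=camera('side')[:,:,::-1].copy();crop(im,220,110,330,210,6,'s6.png')
```

```text
6.3 [0.61099478 0.13309015 0.08741042] [-90.00817282   0.4812767    5.05198841] [-1.36902376  0.25551909 -0.69939288]
[ 0.5   1.84 -0.06]
```

View pics/w6.png

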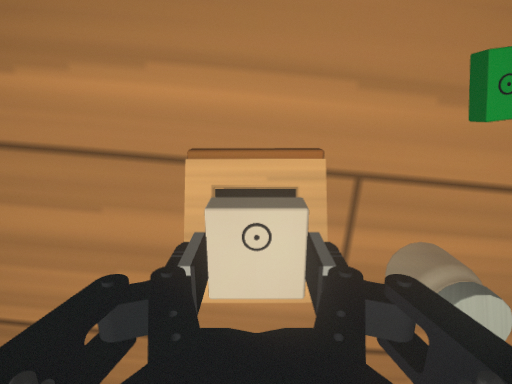

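View pics/s6.png

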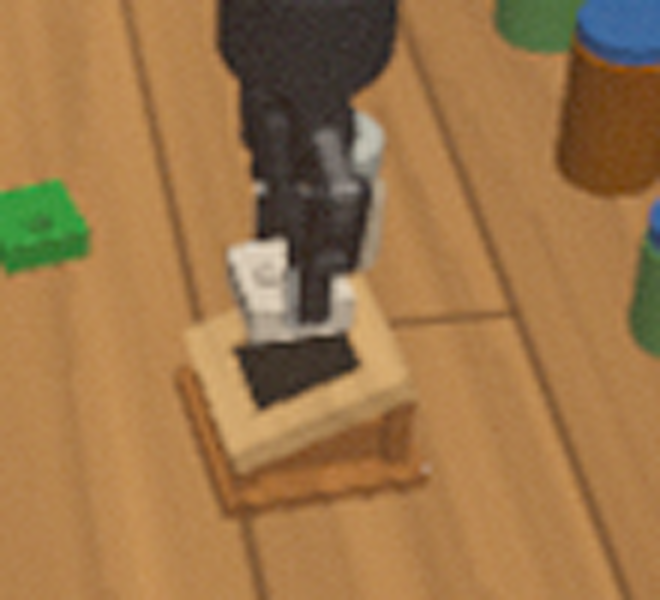

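Call:
apply_moves(
  commands=[40, 0, 0, 0, 0, 40, 0, 0.7, 0, 0, 40, 0, 1.4, 0, 0, 40, 0, 1.9, 0, 0, 40, 0, 1.9, 0, 0],
)

```text
clock: 6.9
tool_pos: [0.6152, 0.1328, 0.0712]
tcp_rot: [-90.0, 0.1, 5.0]
contact_force: [-0.4, 0.3, -1.2]
finger_gap: 0.0469
```

Run:
```python
from pnp import *
s=read_state();print(s['clock'],s['tool_pos'],s['tcp_rot'],s['contact_force'])
im=camera('wrist')[:,:,::-1].copy();cv2.imwrite('pics/w7.png',im)
```

```text
6.9 [0.61516139 0.13279801 0.07117119] [-90.00462939   0.11273604   5.04612187] [-0.35198443  0.33036179 -1.22832732]
```

View pics/w7.png

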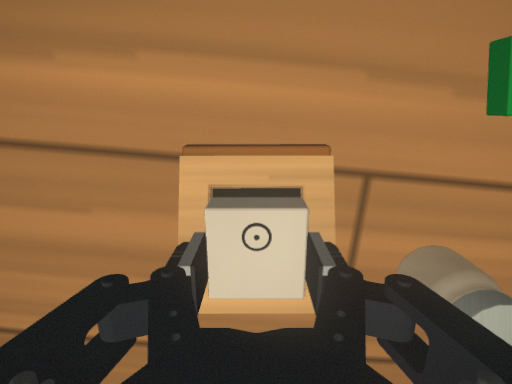

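Call:
apply_moves(
  commands=[40, 0, 0.3, 0, 0, 40, 0, 0.5, 0, 0, 40, 0, 0.6, 0, 0, 40, 0, 0.7, 0, 0, 40, 0, 0.8, 0, 0],
)

```text
clock: 7.45
tool_pos: [0.616, 0.1329, 0.0643]
tcp_rot: [-90.0, -0.0, 5.1]
contact_force: [-0.5, 0.5, -0.8]
finger_gap: 0.047
```

Run:
```python
from pnp import *
s=read_state();print(s['clock'],s['tool_pos'],s['tcp_rot'],s['contact_force'])
im=camera('wrist')[:,:,::-1].copy();cv2.imwrite('pics/w8.png',im)
```

```text
7.45 [0.61598891 0.13290187 0.06434112] [-9.00061906e+01 -7.56221973e-03  5.05385572e+00] [-0.46991144  0.46003876 -0.75583169]
```

View pics/w8.png

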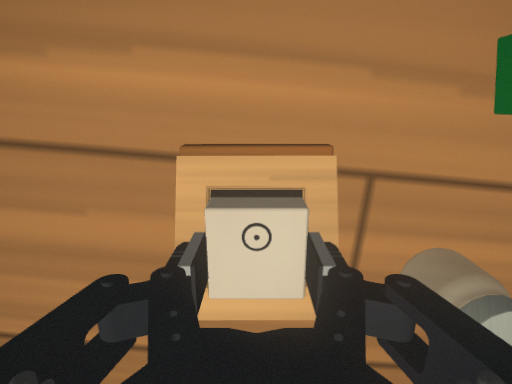

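Call:
apply_moves(
  commands=[40, 0, 0.15, 0, 0, 40, 0, 0.3, 0, 0, 40, 0, 0.4, 0, 0, 40, 0, 0.5, 0, 0, 40, 0, 0.6, 0, 0, 40, 0, 0.6, 0, 0],
)

```text
clock: 8.1
tool_pos: [0.6158, 0.1329, 0.0615]
tcp_rot: [-90.0, -0.1, 5.1]
contact_force: [-7.9, -0.9, 17.1]
finger_gap: 0.0471
```

Run:
```python
from pnp import *
s=read_state();print(s['clock'],s['tool_pos'],s['tcp_rot'],s['contact_force'])
im=camera('wrist')[:,:,::-1].copy();cv2.imwrite('pics/w9.png',im)
im=camera('side')[:,:,::-1].copy();crop(im,220,110,330,210,6,'s9.png')
```

```text
8.1 [0.61580633 0.13291084 0.06151016] [-90.02007139  -0.09056706   5.06300922] [-7.87051383 -0.89042447 17.1124686 ]
```

View pics/w9.png

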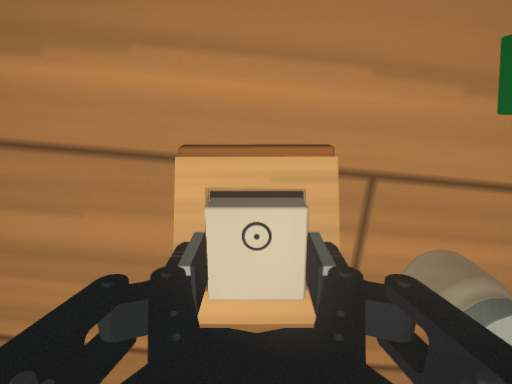

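View pics/s9.png

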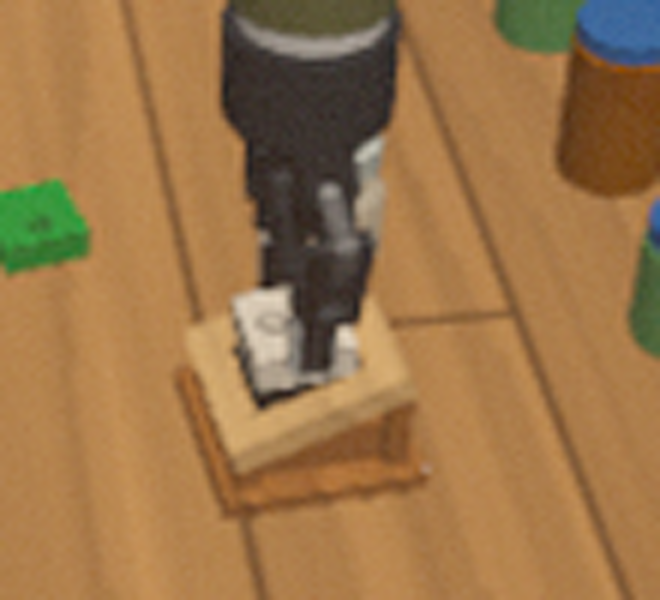

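Call:
apply_moves(
  commands=[40, 0, -0.2, 0, 0, 40, 0, -0.25, 0, 0, 75, 0, -0.3, 0, 0, 75, 0, -0.5, 0, 0, 75, 0, -0.5, 0, 0, 75, 0, -1, 0, 0, 75, 0, -3, 0, 0, 75, 0, -5, 0, 0],
)

```text
clock: 9.0
tool_pos: [0.6154, 0.1328, 0.1082]
tcp_rot: [-90.0, 0.1, 5.0]
contact_force: [0.9, 0.4, 0.3]
finger_gap: 0.0641
```

Run:
```python
from pnp import *
s=read_state();print(s['clock'],s['tool_pos'],s['tcp_rot'],s['contact_force'],s['finger_gap'])
im=camera('wrist')[:,:,::-1].copy();cv2.imwrite('pics/w10.png',im)
im=camera('side')[:,:,::-1].copy();crop(im,220,110,330,210,6,'s10.png')
```

```text
9.0 [0.61538345 0.13282454 0.10823314] [-90.00648489   0.10448762   5.04960394] [0.93736135 0.355012   0.26405784] 0.06410248745871144
```

View pics/w10.png

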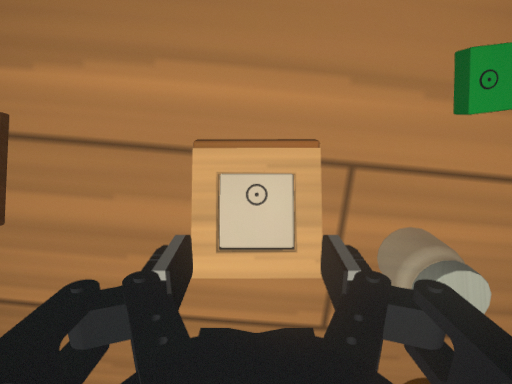

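View pics/s10.png

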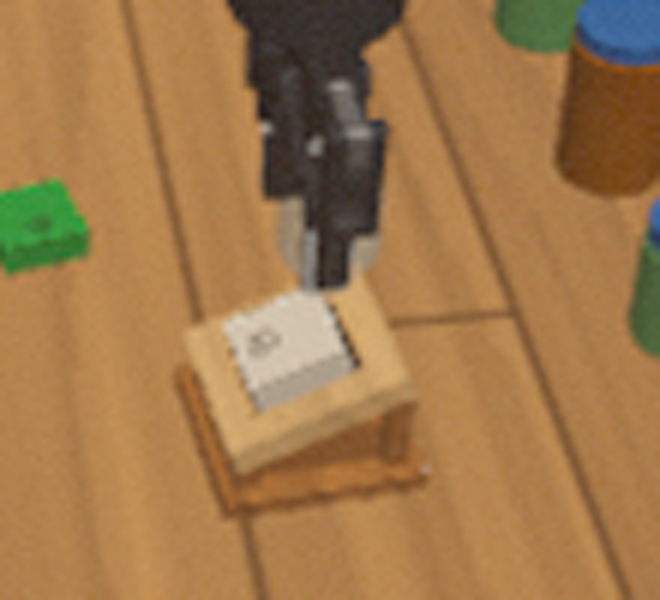

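Run:
```python
from h import *
im=cv2.imread('pics/w10.png'); crop(im,185,130,330,290,4,'w10c.png')
c=calibration('wrist');np.save('w10M.npy',c['world_to_cam'])
```

```text
(no output)
```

View pics/w10c.png

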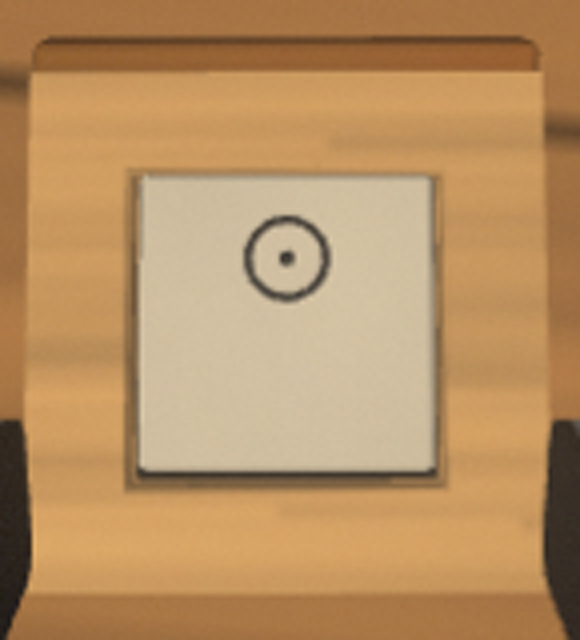

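Run:
```python
from pnp import *
c=calibration('wrist');s=read_state()
g=lambda a:(np.array(a,float)+.5)/4-.5+[185,130]
q=np.array([(-1,-1),(-1,1),(1,1),(1,-1)],float)
pnp(c,np.c_[q*.024,np.zeros(4)],g([(138,175),(436,175),(437,471),(137,472)]),s)
pnp(c,np.c_[q*.027,np.zeros(4)],g([(129,170),(442,172),(447,487),(126,488)]),s)
n=np.array([-.3407,-.0298,.9397]);D=np.array([.6156,.1324,.0535])
fc=D+.014*n
o,v=ray(c,[g((287,258))]); v=v[0]
print('dot world',(o+v*(n@(fc-o))/(n@v)).round(4), 'face c if centred',fc.round(4))
```

```text
[0.38] world [0.613  0.1323 0.0697] n [-0.189 -0.006  0.982] | tool [-5.4 41.7 -0.3] n tool [-0.183 -0.983  0.011] xang 5.0
[0.53] world [0.6122 0.1322 0.0695] n [-0.448 -0.053  0.893] | tool [-6.2 42.  -0.4] n tool [-0.446 -0.895 -0.013] xang 5.0
[0.19] world [0.6169 0.1326 0.0588] n [-0.415  0.016  0.909] | tool [-1.5 52.7 -0.4] n tool [-0.407 -0.912  0.052] xang 5.2
[0.6] world [0.6176 0.1323 0.059 ] n [-0.23  -0.074  0.97 ] | tool [-0.9 52.4 -0.7] n tool [-0.231 -0.972 -0.054] xang 5.2
dot world [0.6035 0.1314 0.064 ] face c if centred [0.6108 0.132  0.0667]
```

Run:
```python
from pnp import *
c=calibration('wrist');s=read_state()
g=lambda a:(np.array(a,float)+.5)/4-.5+[185,130]
q=np.array([(-1,-1),(-1,1),(1,1),(1,-1)],float)
obj=np.vstack([np.c_[q*.027,np.zeros(4)],np.c_[q*.045,np.zeros(4)]])
uv=g([(129,170),(442,172),(447,487),(126,488),(30,71),(541,71),(547,593),(24,593)])
pnp(c,obj,uv,s)
# seated prediction, downslope wall & centred
x=np.array([.9397*np.cos(np.radians(5)),.9397*np.sin(np.radians(5)),.342]);n=np.array([-.3407,-.0298,.9397]);y=np.cross(n,x)
for D in ([.6156,.1324,.0535],[.6163,.1324,.0560]):
  for off in (0,-.003):
    P=[np.array(D)+.014*n+x*(a*.024+off)+y*b*.024 for a,b in q]
    print(D,off,((proj(c,P)+.5-[185,130])*4-.5).round(0).tolist())
  print('outer',((proj(c,[np.array(D)+x*a*.045+y*b*.045 for a,b in q])+.5-[185,130])*4-.5).round(0).tolist())
S=cv2.imread('pics/s10.png');cs=calibration('side')
D=np.array([.6156,.1324,.0545])
for off in (-.0015,):
    for col,h in (((0,0,255),.014),((255,0,0),0)):
      sz=.024 if h else .045
      P=[D+h*n+x*(a*sz+(off if h else 0))+y*b*sz for a,b in q]
      u=((proj(cs,P)+.5-[220,110])*6-.5).astype(int); cv2.polylines(S,[u],True,col,1)
cv2.imwrite('pics/s10o.png',S)
```

```text
[0.89] world [0.6179 0.1332 0.0568] n [-0.345  0.072  0.936] | tool [-0.5 54.7  0.1] n tool [-0.332 -0.938  0.102] xang 5.1
[0.98] world [0.6182 0.1318 0.0569] n [-0.303 -0.13   0.944] | tool [-0.4 54.6 -1.3] n tool [-0.308 -0.946 -0.103] xang 5.1
[0.6156, 0.1324, 0.0535] 0 [[140.0, 160.0], [433.0, 160.0], [435.0, 455.0], [137.0, 455.0]]
[0.6156, 0.1324, 0.0535] -0.003 [[140.0, 142.0], [433.0, 142.0], [435.0, 437.0], [137.0, 437.0]]
outer [[32.0, 54.0], [541.0, 55.0], [548.0, 571.0], [24.0, 571.0]]
[0.6163, 0.1324, 0.056] 0 [[138.0, 167.0], [434.0, 167.0], [437.0, 466.0], [135.0, 466.0]]
[0.6163, 0.1324, 0.056] -0.003 [[138.0, 149.0], [434.0, 149.0], [437.0, 447.0], [135.0, 447.0]]
outer [[29.0, 60.0], [543.0, 60.0], [551.0, 582.0], [21.0, 582.0]]
```

View pics/s10o.png

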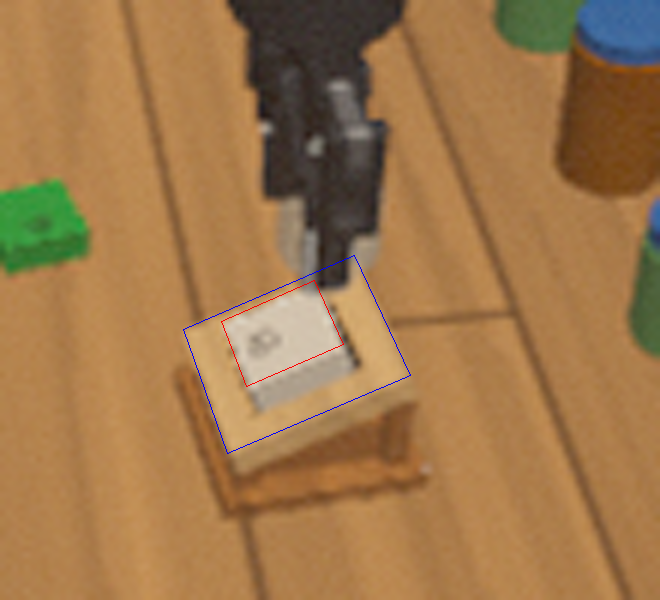

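Call:
apply_moves(
  commands=[100, 0, 0, 0, 0, 100, 0, -1, 0, 0, 100, 0, -1, 0, 0, 100, 0, -1, 0, 0],
)

```text
clock: 9.5
tool_pos: [0.6159, 0.1329, 0.1182]
tcp_rot: [-90.0, 0.0, 5.1]
contact_force: [0.1, 0.2, -0.5]
finger_gap: 0.0852
```

Run:
```python
from h import *
s=read_state();print(s['clock'],s['tool_pos'],s['qvel'].round(2))
c=calibration('wrist');np.save('w11M.npy',c['world_to_cam'])
im=camera('wrist')[:,:,::-1].copy();cv2.imwrite('pics/w11.png',im)
crop(im,185,130,330,290,4,'w11c.png')
```

```text
9.5 [0.61591234 0.13291145 0.11818346] [ 0.07  0.08 -0.35 -0.13  0.04 -0.02]
```

View pics/w11c.png

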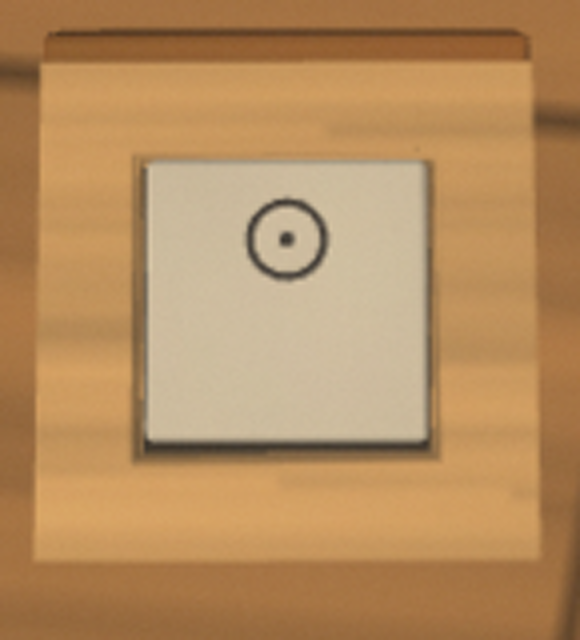

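Run:
```python
from pnp import *
c=calibration('wrist');s=read_state()
g=lambda a:(np.array(a,float)+.5)/4-.5+[185,130]
q=np.array([(-1,-1),(-1,1),(1,1),(1,-1)],float)
obj=np.vstack([np.c_[q*.027,np.zeros(4)],np.c_[q*.045,np.zeros(4)]])
pnp(c,obj,g([(135,157),(434,160),(440,459),(134,461),(42,63),(532,63),(540,558),(34,560)]),s)
pnp(c,np.c_[q*.024,np.zeros(4)],g([(146,161),(428,161),(429,442),(144,442)]),s)
x=np.array([.9397*np.cos(np.radians(5)),.9397*np.sin(np.radians(5)),.342]);n=np.array([-.3407,-.0298,.9397]);y=np.cross(n,x)
for D in ([.616,.1324,.0545],[.6158,.1324,.0525]):
  print('outer',((proj(c,[np.array(D)+x*a*.045+y*b*.045 for a,b in q])+.5-[185,130])*4-.5).round(0).tolist())
  print('face',((proj(c,[np.array(D)+x*(a*.024-.001)+.014*n+y*b*.024 for a,b in q])+.5-[185,130])*4-.5).round(0).tolist())
  print('dot',((proj(c,[np.array(D)-x*.011+.014*n])+.5-[185,130])*4-.5).round(0).tolist())
```

```text
[0.56] world [0.6145 0.1324 0.053 ] n [-0.394 -0.022  0.919] | tool [-1.2 65.  -0.4] n tool [-0.395 -0.918  0.012] xang 5.2
[1.07] world [0.6156 0.1323 0.0535] n [-0.21  -0.032  0.977] | tool [-0.1 64.5 -0.6] n tool [-0.213 -0.977 -0.014] xang 5.2
[0.37] world [0.6095 0.1319 0.0649] n [-0.425 -0.051  0.904] | tool [-6.3 53.  -0.5] n tool [-0.428 -0.904 -0.013] xang 4.9
[0.44] world [0.6102 0.132  0.0652] n [-0.167 -0.003  0.986] | tool [-5.5 52.8 -0.4] n tool [-0.167 -0.986  0.012] xang 4.9
outer [[39.0, 69.0], [533.0, 69.0], [541.0, 571.0], [31.0, 571.0]]
face [[144.0, 165.0], [428.0, 166.0], [431.0, 452.0], [142.0, 452.0]]
dot [[286.0, 248.0]]
outer [[42.0, 66.0], [531.0, 67.0], [539.0, 564.0], [34.0, 564.0]]
face [[146.0, 162.0], [427.0, 162.0], [430.0, 446.0], [143.0, 446.0]]
dot [[286.0, 244.0]]
```

Call:
apply_moves(
  commands=[100, 0, -4, -0.5, 0, 100, -1, -8, -4, 0, 100, -3, -10, -8.5, 0, 100, -5, -10, -13, 0, 100, -6, -10, -17.7, 0, 100, -7.5, -10, -22.4, 0, 100, -9, -10, -27, 0, 100, -11, -10, -31.5, 0],
)

```text
clock: 10.35
tool_pos: [0.5337, -0.1921, 0.218]
tcp_rot: [-90.0, -0.0, 5.1]
contact_force: [1.1, 0.1, -0.4]
finger_gap: 0.0854
```

Call:
apply_moves(
  commands=[100, -1.5, 0, -4, 0, 100, -3, 0, -8, 0, 100, -4.4, 0, -11.6, 0, 100, -4.4, 0, -11.6, 0, 100, -4.4, 0, -11.6, 0],
)

```text
clock: 10.85
tool_pos: [0.5, -0.3102, 0.2177]
tcp_rot: [-89.9, 0.0, 4.9]
contact_force: [0.2, 0.0, 0.1]
finger_gap: 0.0853
```

Run:
```python
from h import *
s=read_state();print(s['clock'],s['tool_pos'],s['tcp_rot'],s['q'].round(1),s['qvel'].round(2))
im=camera('wrist')[:,:,::-1].copy();cv2.imwrite('pics/w12.png',im)
```

```text
10.85 [ 0.49996302 -0.31024148  0.21773094] [-8.99425223e+01  3.97616741e-02  4.92129614e+00] [-39.6  19.7   3.2  73.6   0.  -44.6] [ 2.18 -0.67 -0.54  0.12  0.19  0.08]
```

View pics/w12.png

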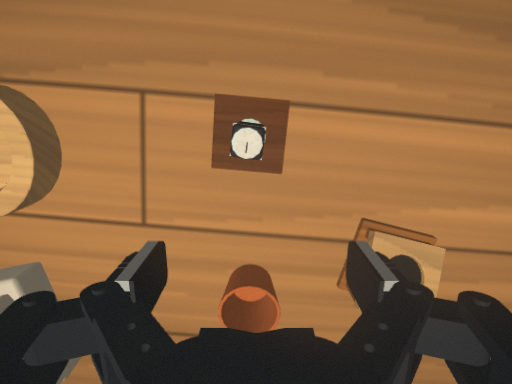

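Run:
```python
from h import *
crop(cv2.imread('pics/w12.png'),205,90,295,180,7,'w12c.png')
```

```text
(no output)
```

View pics/w12c.png

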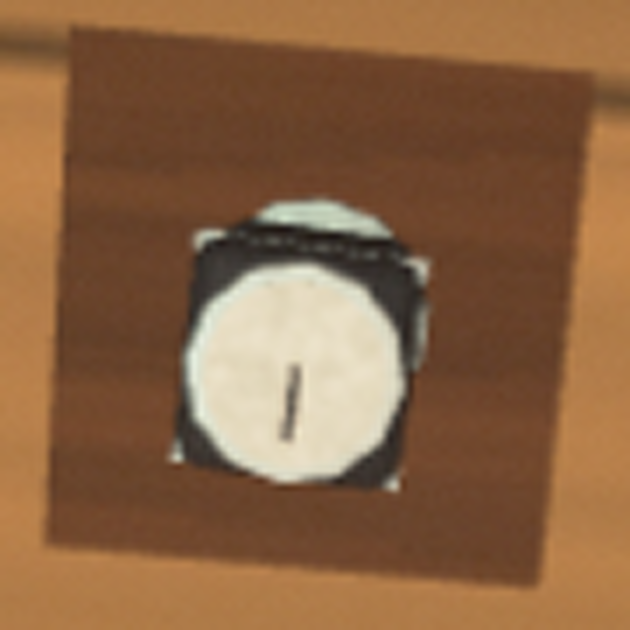

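Run:
```python
from h import *
c=calibration('wrist');g=lambda a:(np.array(a,float)+.5)/7-.5+[205,90]
P=plane(c,g([(198,232),(430,262),(397,490),(172,460)]),.122);print(P.round(4),P.mean(0))
print([np.linalg.norm(P[i]-P[i-1]).round(4) for i in range(4)],[np.degrees(np.arctan2(*(P[i]-P[i-1])[1::-1])).round(1) for i in range(4)])
print('dial',plane(c,g([(295,374)]),.130))
S=plane(c,g([(70,27),(593,73),(540,586),(45,545)]),.046);print(S.round(4),S.mean(0),[np.degrees(np.arctan2(*(S[i]-S[i-1])[1::-1])).round(1) for i in range(4)])
```

```text
[[ 0.4436 -0.3326  0.122 ]
 [ 0.4446 -0.3069  0.122 ]
 [ 0.4701 -0.3083  0.122 ]
 [ 0.4689 -0.3339  0.122 ]] [ 0.45677108 -0.32042141  0.122     ]
[np.float64(0.0254), np.float64(0.0257), np.float64(0.0255), np.float64(0.0256)] [np.float64(177.2), np.float64(87.8), np.float64(-2.9), np.float64(-92.7)]
dial [[ 0.45725041 -0.32062608  0.13      ]]
[[ 0.42   -0.358   0.046 ]
 [ 0.4198 -0.2835  0.046 ]
 [ 0.4945 -0.2829  0.046 ]
 [ 0.4947 -0.3578  0.046 ]] [ 0.45724519 -0.32056098  0.046     ] [np.float64(-179.9), np.float64(90.2), np.float64(0.4), np.float64(-89.8)]
```

Call:
apply_moves(
  commands=[100, -2.2, 1, -0.35, 0.06, 100, -4.4, 2, -0.69, 0.131, 100, -4.4, 5, -0.69, 0.131, 100, -4.4, 7, -0.69, 0.131, 100, -4.4, 7, -0.69, 0.131, 100, -4.4, 7, -0.69, 0.131],
)

```text
clock: 11.5
tool_pos: [0.4578, -0.3191, 0.1487]
tcp_rot: [-90.0, 0.0, -2.3]
contact_force: [1.3, -0.8, -0.0]
finger_gap: 0.0853
```

Run:
```python
from h import *
s=read_state();print(s['clock'],s['tool_pos'],s['tcp_rot'],s['qvel'].round(2))
print(shift((.4571,-.3206,.067)))
im=camera('wrist')[:,:,::-1].copy();cv2.imwrite('pics/w13.png',im)
```

```text
11.5 [ 0.45781324 -0.31908156  0.14867062] [-8.99758712e+01  2.35220501e-02 -2.34637396e+00] [-0.27 -0.74  1.89  0.11 -0.15  0.06]
[-0.06  8.17 -0.16]
```

View pics/w13.png

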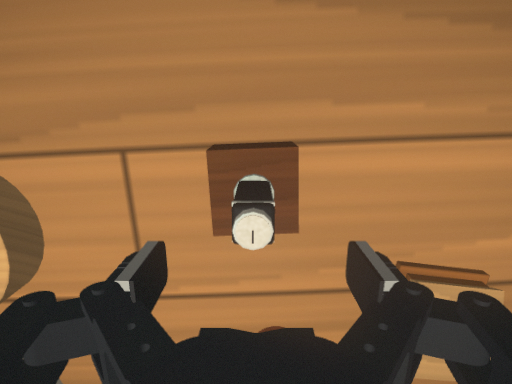

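Call:
apply_moves(
  commands=[100, 0, 2, -0.1, 0, 100, 0, 4, -0.1, 0, 100, 0, 6, -0.1, 0, 100, 0, 7.5, -0.1, 0, 100, 0, 8.1, -0.1, 0, 100, 0, 8.1, -0.1, 0, 28, 0, 8.1, -0.1, 0, 28, 0, 8.1, -0.1, 0],
  grip_force=20,
)

```text
clock: 12.35
tool_pos: [0.4582, -0.3219, 0.0687]
tcp_rot: [-90.1, -0.1, -2.4]
contact_force: [-0.0, -0.7, 0.6]
finger_gap: 0.0589
```

Call:
apply_moves(
  commands=[25, 0, 0, 0, 0, 25, 0, 0, 0, 0, 25, 0, 0, 0, 0, 25, 0, 0, 0, 0, 25, 0, 0, 0, 0],
)

```text
clock: 12.85
tool_pos: [0.4577, -0.3215, 0.068]
tcp_rot: [-90.0, -0.0, -2.4]
contact_force: [-0.4, 1.8, 6.2]
finger_gap: 0.0256
```

Run:
```python
from h import *
s=read_state();print(s['clock'],s['tool_pos'],s['tcp_rot'],s['contact_force'],s['finger_gap'])
im=camera('wrist')[:,:,::-1].copy();cv2.imwrite('pics/w14.png',im)
im=camera('side')[:,:,::-1].copy();crop(im,170,250,290,365,5,'s14.png')
```

```text
12.85 [ 0.45767446 -0.32147943  0.06796595] [-9.00337781e+01 -4.39687525e-02 -2.44689543e+00] [-0.40503359  1.83601246  6.2340141 ] 0.025645041295716566
```

View pics/w14.png

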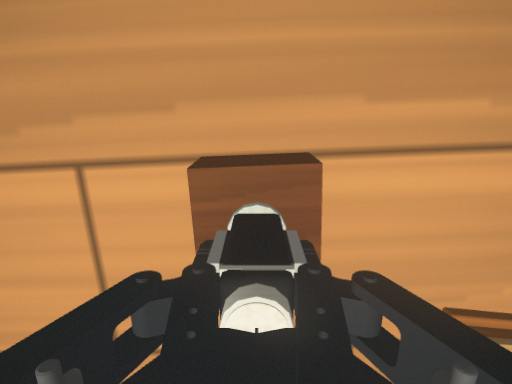

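View pics/s14.png

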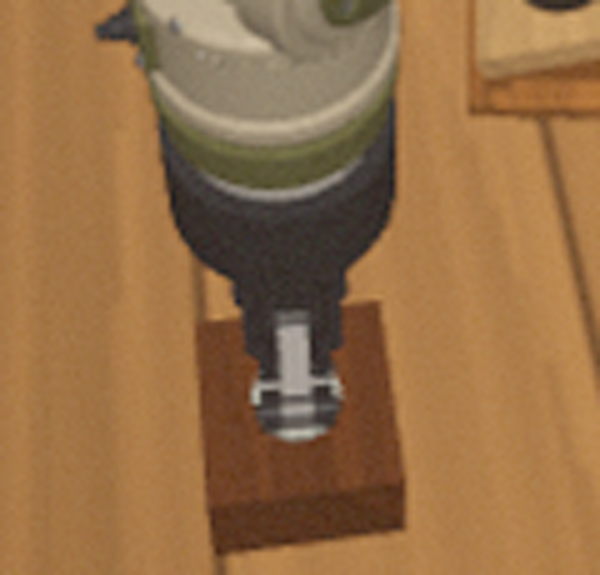

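Call:
apply_moves(
  commands=[25, 0, -0.5, 0, 0, 25, 0, -1, 0, 0, 25, 0, -1.5, 0, 0, 25, 0, -1.5, 0, 0, 25, -0.3, -1.5, 0, 0, 25, -0.6, -1.5, 0, 0, 25, -0.8, -1.5, 0, 0, 25, -1, -1.5, 0, 0],
)

```text
clock: 13.75
tool_pos: [0.4489, -0.3211, 0.0829]
tcp_rot: [-90.0, -0.2, -2.4]
contact_force: [6.0, 1.1, -1.2]
finger_gap: 0.0259
```

Run:
```python
from h import *
s=read_state();print(s['clock'],s['tool_pos'],s['tcp_rot'],s['contact_force'],s['finger_gap'])
im=camera('wrist')[:,:,::-1].copy();cv2.imwrite('pics/w15.png',im)
```

```text
13.75 [ 0.44888305 -0.32108688  0.0829097 ] [-90.01072579  -0.21951041  -2.42343608] [ 5.95256794  1.09808414 -1.22825991] 0.025900914898967856
```

View pics/w15.png

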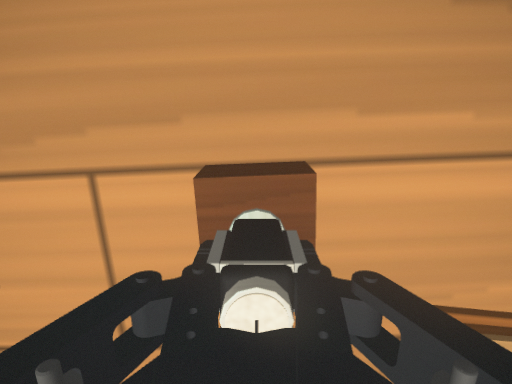

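Call:
apply_moves(
  commands=[25, -0.3, 0, 0, 0, 25, -0.6, 0, 0, 0, 25, -0.9, 0, 0, 0, 25, -1.2, 0, 0, 0, 25, -1.4, 0, 0, 0, 25, -1.4, 0, 0, 0],
)

```text
clock: 14.4
tool_pos: [0.4343, -0.3204, 0.0825]
tcp_rot: [-90.0, -0.1, -2.4]
contact_force: [5.8, -0.3, -3.4]
finger_gap: 0.0256
```

Run:
```python
from h import *
s=read_state();print(s['clock'],s['tool_pos'],s['tcp_rot'],s['contact_force'],s['finger_gap'])
im=camera('wrist')[:,:,::-1].copy();cv2.imwrite('pics/w16.png',im)
im=camera('side')[:,:,::-1].copy();crop(im,170,250,290,365,5,'s16.png')
```

```text
14.4 [ 0.43429796 -0.32042656  0.08249616] [-90.00746806  -0.14144079  -2.4355248 ] [ 5.81702249 -0.32258768 -3.42877738] 0.025592492766720983
```

View pics/w16.png

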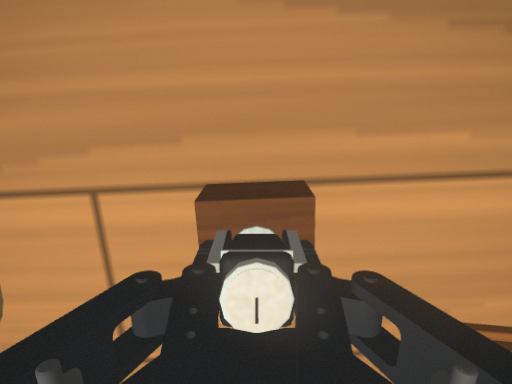

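View pics/s16.png

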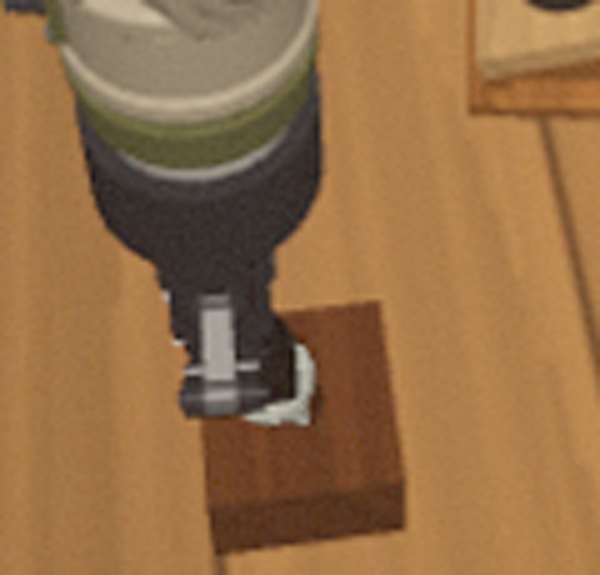

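Call:
apply_moves(
  commands=[25, 0, -1, 0, 0, 25, 0, -2.5, 0, 0, 25, 0, -4, 0, 0, 25, 0, -6, 0, 0, 25, 0, -9, 0, 0, 25, 0, -12, 0, 0, 25, 0, -12, 0, 0, 25, 0, -12, 0, 0],
)

```text
clock: 15.3
tool_pos: [0.4329, -0.3204, 0.2029]
tcp_rot: [-90.1, 0.0, -2.5]
contact_force: [0.1, 0.3, -2.2]
finger_gap: 0.0256
```

Run:
```python
from h import *
s=read_state();print(s['clock'],s['tool_pos'],s['tcp_rot'],s['contact_force'],s['finger_gap'])
im=camera('wrist')[:,:,::-1].copy();cv2.imwrite('pics/w17.png',im);crop(im,190,190,330,345,4,'w17c.png')
im=camera('side')[:,:,::-1].copy();cv2.imwrite('pics/s17f.png',im);crop(im,150,180,290,310,5,'s17.png')
im=camera('top')[:,:,::-1].copy();cv2.imwrite('pics/t17f.png',im);crop(im,320,140,440,240,5,'t17.png')
```

```text
15.3 [ 0.43292995 -0.32041381  0.20286555] [-9.00612216e+01  1.42912855e-02 -2.46812111e+00] [ 0.07804843  0.29537168 -2.16665888] 0.02563631869859026
```

View pics/w17c.png

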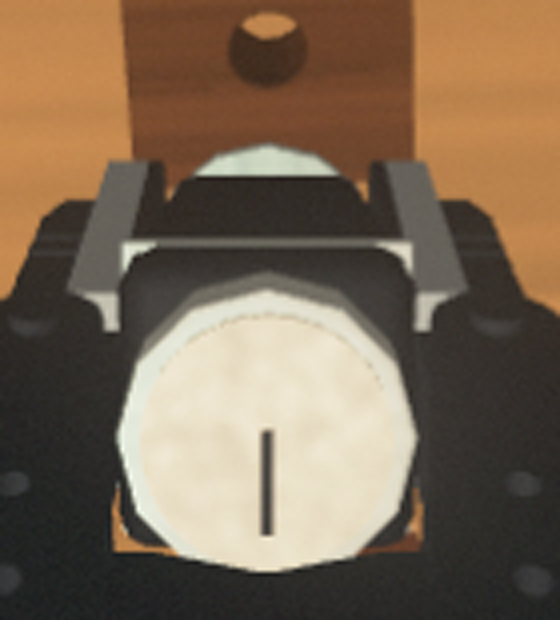

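View pics/s17.png

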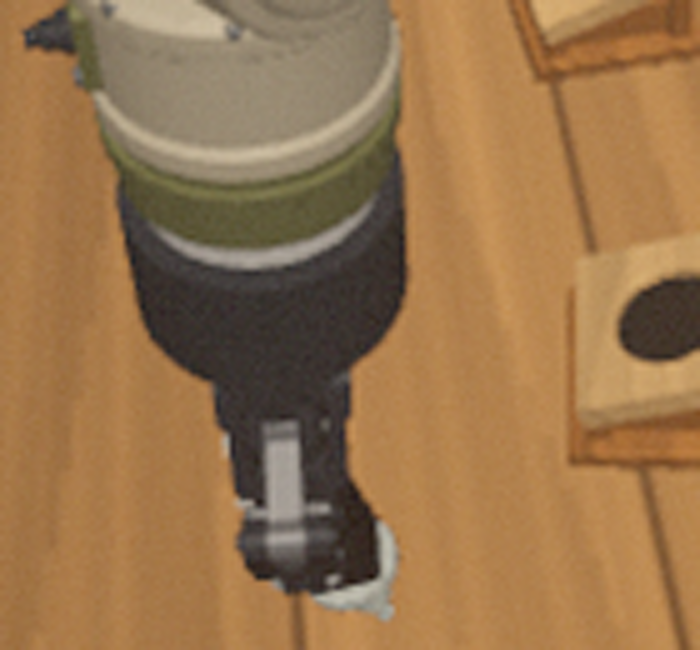

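View pics/t17.png

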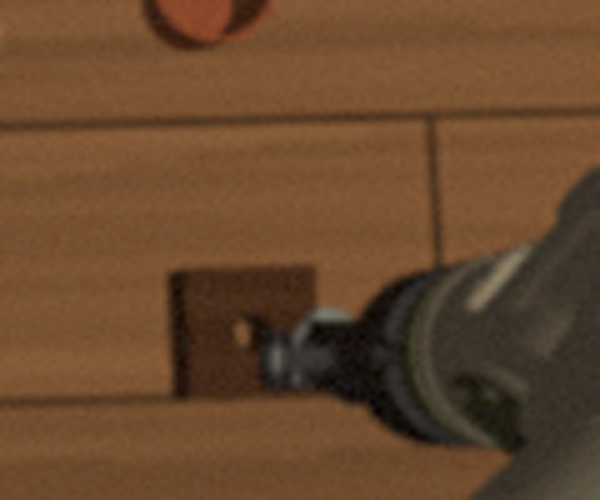

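```bash
cat > tilt.py <<'E'
from pnp import *
from scipy.optimize import least_squares
def tip_side(s,uv):
    cs=calibration('side');R=Rt(s);o,v=ray(cs,[uv]);v=v[0];jz=R[:,2]
    p=o+v*(jz@(s['tool_pos']-o))/(jz@v); return (R.T@(p-s['tool_pos'])*1000).round(1)
def fit(s,c,pts,uv,C0=(0,-19,0),free=('x','y','t')):
    R=Rt(s);Rv=None
    def P(a):
        cx,cy,cz,t,yw=a; up=np.array([-np.sin(t),-np.cos(t),0]);xl=np.array([np.cos(t),-np.sin(t),0]);yl=np.array([0,0,1.])
        loc=np.array(pts); L=np.array([cx,cy,cz])+loc[:,:1]*xl+loc[:,1:2]*yl+loc[:,2:]*up
        return s['tool_pos']+L@R.T/1000
    f=lambda a:np.r_[(proj(c,P(a))-uv).ravel(),(np.array(a[:3])-C0)/3*.3, a[4]]
    r=least_squares(f,[*C0,.3,0]);print('C',r.x[:3].round(1),'tilt',np.degrees(r.x[3]).round(2));print((proj(c,P(r.x))-uv).round(1).tolist()); return r.x
E
python3 - <<'E'
from tilt import *
s=read_state();c=calibration('wrist')
g=lambda a:(np.array(a,float)+.5)/4-.5+[190,190]
t=tip_side(s,(np.array([388,615])+.5)/5-.5+[150,180]);print('tip tool',t)
C=np.array([-.6,-19]);d=t[:2]-C;print('tilt from tip',np.degrees(np.arctan2(d[0],d[1])),np.linalg.norm(d))
pts=[(0,-12,43),(0,12,43),(-12,0,43),(12,0,43),(-13,-13,35),(-13,13,35),(-13,0,-35)]
uv=g([(118,437),(417,437),(267,290),(267,572),(122,243),(412,243),(268,178)])
fit(s,c,pts,uv)
fit(s,c,pts[:6],uv[:6])
E
```

```text
tip tool [25.5 55.1 -0. ]
tilt from tip 19.40362573785576 78.56220465338278
C [  3.5 -16.2  -0.5] tilt 17.21
[[0.3, -1.8], [-0.3, -1.8], [0.1, -2.1], [0.1, 1.6], [-0.8, 2.5], [0.9, 2.4], [-0.3, -0.9]]
C [ -2.7 -15.1  -0.5] tilt 8.64
[[0.1, -0.9], [-0.3, -1.0], [0.0, 0.1], [0.1, -0.2], [-1.6, 1.1], [1.7, 1.0]]
```

Call:
apply_moves(
  commands=[25, 0.5, 0, 3, -0.02, 25, 2, 0, 8, -0.05, 25, 3, 0, 13, -0.08, 25, 4.2, 0, 18, -0.13, 25, 5.5, 0, 23, -0.13, 25, 7, 0, 28, -0.13, 25, 8.2, 0, 33, -0.13, 25, 9.5, 0, 38, -0.13],
  grip_force=40,
)

```text
clock: 16.25
tool_pos: [0.5405, 0.0463, 0.201]
tcp_rot: [-90.0, 0.1, 5.0]
contact_force: [1.0, -0.4, -2.1]
finger_gap: 0.0257
```

Call:
apply_moves(
  commands=[25, 1, 0.5, 4, 0, 25, 2.3, 2, 7, 0, 25, 2.3, 4.5, 7, 0, 25, 2.3, 5.5, 7, 0, 25, 2.3, 5.5, 7, 0, 25, 2.3, 5.5, 7, 0],
)

```text
clock: 16.85
tool_pos: [0.5577, 0.1152, 0.1473]
tcp_rot: [-90.0, 0.1, 4.9]
contact_force: [-0.1, -0.4, -1.5]
finger_gap: 0.0256
```

Run:
```python
from h import *
s=read_state();print(s['clock'],s['tool_pos'],s['tcp_rot'],s['contact_force'],s['finger_gap'],s['qvel'].round(1))
print(shift((.5647,.1280,.1446)))
im=camera('side')[:,:,::-1].copy();cv2.imwrite('pics/s18f.png',im);crop(im,200,80,330,200,6,'s18.png')
im=camera('wrist')[:,:,::-1].copy();cv2.imwrite('pics/w18.png',im)
```

```text
16.85 [0.55769378 0.11524638 0.14727609] [-9.00130132e+01  6.39301684e-02  4.92979488e+00] [-0.14697265 -0.40280143 -1.54391245] 0.025554033877847132 [-0.4 -1.   1.4 -0.1  0.1  0. ]
[0.81 0.27 1.21]
```

View pics/s18.png

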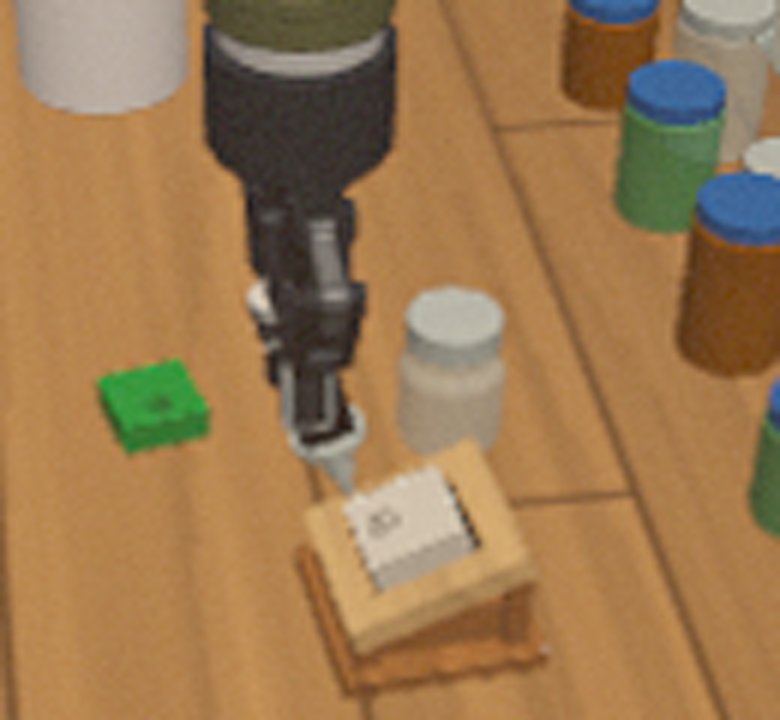

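View pics/w18.png

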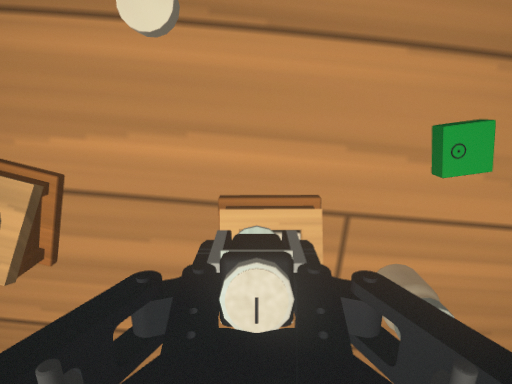

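Run:
```python
from tilt import *
s=read_state();cs=calibration('side')
g=lambda a:(np.array(a,float)+.5)/6-.5+[200,80]
crop(cv2.imread('pics/s18f.png'),238,120,278,172,12,'s18z.png')
print('tip',tip_side(s,g((351,491))),'dot/mark predicted crop',(((proj(cs,[[.6001,.1311,.0619]])[0]+.5-[200,80])*6)-.5).round(0))
x=np.array([.9397*np.cos(np.radians(5)),.9397*np.sin(np.radians(5)),.342]);n=np.array([-.3407,-.0298,.9397]);R=Rt(s)
for th in (17,20,23):
    t=np.radians(th);up=np.array([-np.sin(t),-np.cos(t),0]);C=np.array([-.6,-18.5,0])
    print(th,[((proj(cs,[s['tool_pos']+R@(C+up*d)/1000])[0]+.5-[238,120])*12-.5).round(0).tolist() for d in (-77,-61,-41,-35,43)])
```

```text
tip [24.4 53.6  0. ] dot/mark predicted crop [381. 524.]
17 [[236.0, 509.0], [216.0, 459.0], [192.0, 394.0], [184.0, 375.0], [80.0, 101.0]]
20 [[252.0, 503.0], [230.0, 454.0], [201.0, 391.0], [192.0, 371.0], [70.0, 106.0]]
23 [[269.0, 495.0], [243.0, 448.0], [210.0, 387.0], [200.0, 368.0], [60.0, 110.0]]
```

View pics/s18z.png

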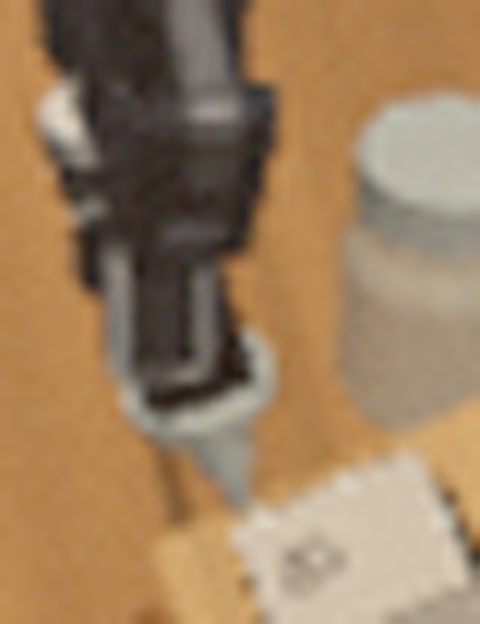

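Run:
```python
from h import *
a=cv2.imread('pics/w14.png')[190:345,190:330];b=cv2.imread('pics/w18.png')[190:345,190:330]
cv2.imwrite('pics/cmp.png',cv2.resize(np.hstack([a,b]),None,fx=2.8,fy=2.8,interpolation=cv2.INTER_CUBIC))
```

```text
(no output)
```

View pics/cmp.png

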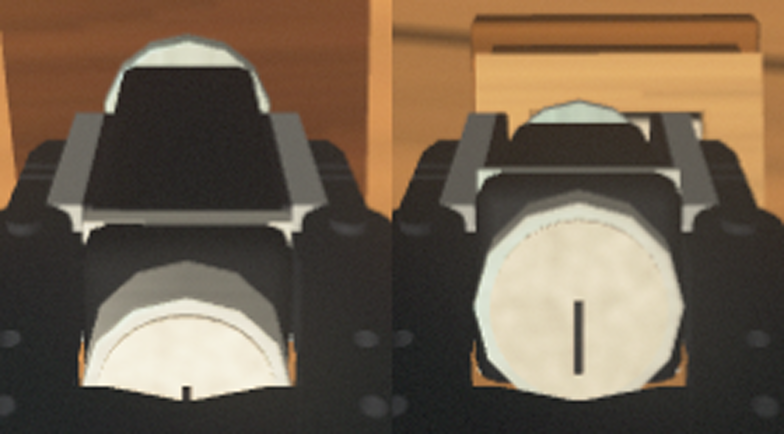

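```bash
cat > fit2.py <<'E'
from tilt import *
s=read_state();c=calibration('wrist');R=Rt(s)
g=lambda a:(np.array(a,float)+.5)/2.8-.5+190
Y0=g([67,207,299]);Y1=g([124,169,205]);W=209/2.8
def pr(a,th):
    dx,dy,ht=a; t=th;up=np.array([-np.sin(t),-np.cos(t),0]);xl=np.array([np.cos(t),-np.sin(t),0]);yl=np.array([0,0,1.])
    C=np.array([dx,dy,0])
    L=[C-13*xl-35*up,C-13*xl+ht*up,C-12*xl+43*up,C+43*up-12*yl,C+43*up+12*yl]
    return proj(c,s['tool_pos']+np.array(L)@R.T/1000)
def f(a,full=False):
    p0=pr(a[:3],0);p1=pr([a[0]+a[4],a[1],a[2]],a[3])
    r=np.r_[p0[:3,1]-Y0,p1[:3,1]-Y1,p1[4,0]-p1[3,0]-W,(a[2]-35)/2,a[4]/1.]
    return r
r=least_squares(f,[0,-19,35,.3,0]);print(r.x.round(2),np.degrees(r.x[3]),r.fun.round(2))
E
python3 fit2.py
```

```text
[  1.02 -16.31  25.04   0.29   2.64] 16.52276027181779 [-0.8   1.85 -0.18 -1.03  0.08 -0.46 -0.51 -4.98  2.64]
```

```bash
sed -i 's#(a\[2\]-35)/2#0*a[2]#; s#a\[4\]/1\.#a[4]/2.#' fit2.py; python3 fit2.py; sed -i 's#a\[4\]/2\.#a[4]/.3#' fit2.py; python3 fit2.py
```

```text
[  1.18 -16.43  23.24   0.29   2.77] 16.757631830881905 [-0.45  0.04  0.49 -0.24 -0.13 -0.04 -0.48  0.    1.38]
[  2.81 -14.91  22.2    0.27   0.84] 15.643113689821465 [ 1.39  0.61  2.09 -2.85 -1.75 -0.4  -1.51  0.    2.8 ]
```

Call:
apply_moves(
  commands=[25, -0.5, -3, -1, 0, 25, -2, -5, -5.5, 0, 25, -4, -5, -10, 0, 25, -6, -5, -14.5, 0, 25, -8, -5, -19, 0, 25, -10, -5, -23.5, 0, 25, -11.5, -5, -28, 0, 25, -13, -5, -32.5, 0],
)

```text
clock: 17.75
tool_pos: [0.4562, -0.2217, 0.1991]
tcp_rot: [-90.1, -0.1, 4.9]
contact_force: [0.1, 0.1, -2.5]
finger_gap: 0.0253
```

Call:
apply_moves(
  commands=[25, -1.5, 0, -4.5, 0, 25, -2.9, 1, -8.5, 0, 25, -2.9, 3, -10, 0, 25, -2.9, 4, -10, 0, 25, -2.9, 4, -10, 0, 25, -2.9, 4, -10, 0],
)

```text
clock: 18.35
tool_pos: [0.4366, -0.3204, 0.1581]
tcp_rot: [-90.0, -0.0, 5.0]
contact_force: [-0.7, 0.0, -1.6]
finger_gap: 0.0254
```

Run:
```python
from h import *
s=read_state();print(s['clock'],s['tool_pos'],s['tcp_rot'],s['qvel'].round(1))
print(shift((.4362,-.3224,.0825)))
im=camera('wrist')[:,:,::-1].copy();cv2.imwrite('pics/w19.png',im)
im=camera('side')[:,:,::-1].copy();crop(im,170,230,290,345,5,'s19.png')
```

```text
18.35 [ 0.4366174  -0.32044155  0.15808216] [-8.99934972e+01 -8.88691666e-03  5.03008728e+00] [ 0.7 -0.6  0.7 -0.2 -0.1 -0.1]
[-0.06  7.56 -0.19]
```

View pics/s19.png

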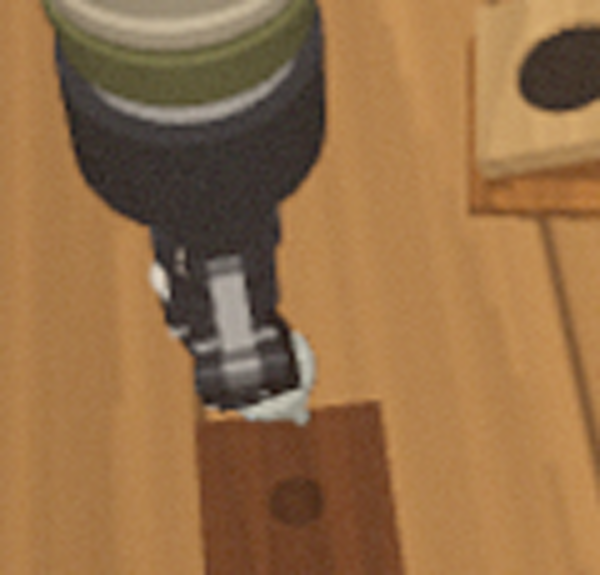

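View pics/w19.png

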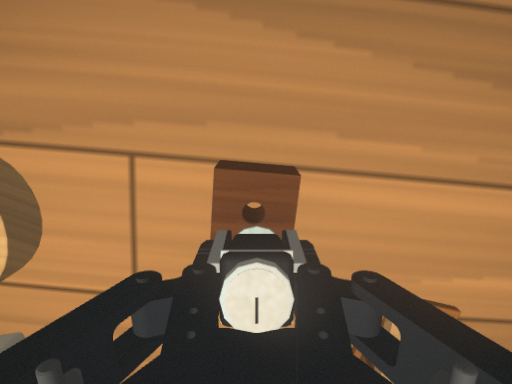

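Call:
apply_moves(
  commands=[25, 0, 1.5, -0.15, 0, 25, 0, 3, -0.15, 0, 25, 0, 4.5, -0.15, 0, 25, 0, 5.5, -0.15, 0, 25, 0, 6.5, -0.15, 0, 25, 0, 7.5, -0.15, 0, 25, 0, 7.5, -0.15, 0],
  grip_force=20,
)

```text
clock: 19.15
tool_pos: [0.4363, -0.3219, 0.0812]
tcp_rot: [-89.9, 0.1, 5.0]
contact_force: [-0.1, 0.3, -1.9]
finger_gap: 0.0254
```

Call:
apply_moves(
  commands=[25, -0.15, 0, 0, 0, 25, -0.25, 0, 0, 0, 25, -0.35, 0, 0, 0, 25, -0.45, 0, 0, 0, 25, -0.5, 0, 0, 0, 25, -0.5, 0, 0, 0],
)

```text
clock: 19.75
tool_pos: [0.4339, -0.3234, 0.0831]
tcp_rot: [-90.0, -0.3, 5.0]
contact_force: [7.2, 0.2, -4.2]
finger_gap: 0.0257
```

Run:
```python
from h import *
s=read_state();print(s['clock'],s['tool_pos'],s['tcp_rot'],s['contact_force'])
a=cv2.imread('pics/w14.png')[190:345,190:330];im=camera('wrist')[:,:,::-1].copy();cv2.imwrite('pics/w20.png',im);b=im[190:345,190:330]
cv2.imwrite('pics/cmp2.png',cv2.resize(np.hstack([a,b]),None,fx=2.8,fy=2.8,interpolation=cv2.INTER_CUBIC))
```

```text
19.75 [ 0.43386237 -0.32343051  0.08309606] [-90.0444004   -0.26895364   5.0353122 ] [ 7.1838899   0.2023194  -4.22356491]
```

View pics/cmp2.png

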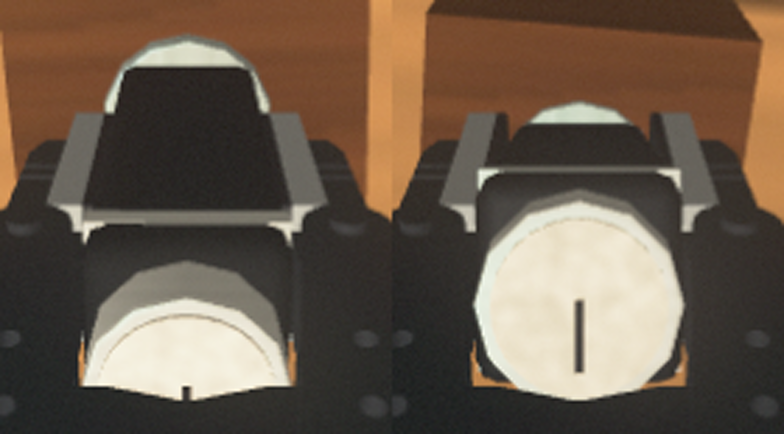

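Call:
apply_moves(
  commands=[25, -0.15, 0, 0, 0, 25, -0.25, 0, 0, 0, 25, -0.3, 0, 0, 0, 25, -0.3, 0, 0, 0, 25, -0.3, 0, 0, 0],
)

```text
clock: 20.3
tool_pos: [0.4319, -0.3238, 0.0834]
tcp_rot: [-90.1, -0.4, 5.1]
contact_force: [8.4, 1.7, -3.2]
finger_gap: 0.0258
```

Run:
```python
from h import *
s=read_state();print(s['clock'],s['tool_pos'],s['tcp_rot'],s['contact_force'])
a=cv2.imread('pics/w14.png')[190:345,190:330];im=camera('wrist')[:,:,::-1].copy();cv2.imwrite('pics/w21.png',im);b=im[190:345,190:330]
cv2.imwrite('pics/cmp3.png',cv2.resize(np.hstack([a,b]),None,fx=2.8,fy=2.8,interpolation=cv2.INTER_CUBIC))
```

```text
20.3 [ 0.4318624  -0.32379816  0.08339243] [-90.06667919  -0.38021244   5.06343481] [ 8.42554202  1.65109392 -3.18801389]
```

View pics/cmp3.png

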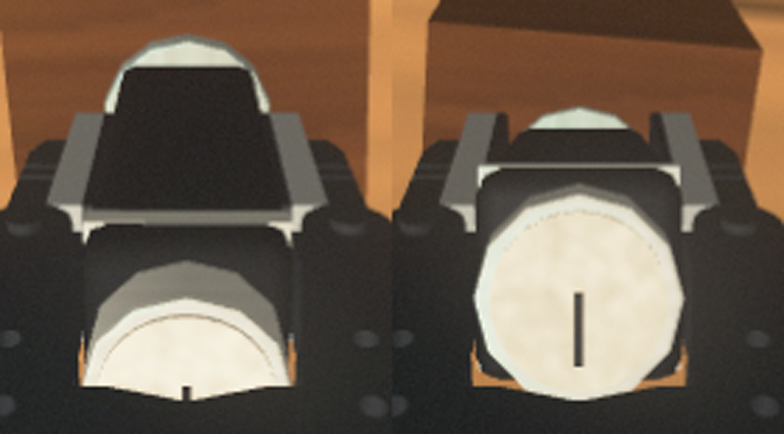

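```bash
sed -i 's#a\[4\]/.3#a[4]/2.#; s#Y1=g(\[[0-9,]*\])#Y1=g([129,165,197])#' fit2.py; python3 fit2.py
```

```text
[  1.14 -16.43  23.17   0.32   2.92] 18.16507265804076 [-0.43 -0.02  0.55 -0.33  0.06 -0.17 -0.49  0.    1.46]
```

Call:
apply_moves(
  commands=[25, -0.15, 0, 0, 0, 25, -0.25, 0, 0, 0, 25, -0.35, 0, 0, 0, 25, -0.35, 0, 0, 0, 25, -0.35, 0, 0, 0],
)

```text
clock: 20.85
tool_pos: [0.4283, -0.3242, 0.0835]
tcp_rot: [-90.1, -0.4, 5.1]
contact_force: [8.4, 1.0, -3.0]
finger_gap: 0.0253
```

Call:
apply_moves(
  commands=[25, 0.1, -1, 0, 0, 25, 0.1, -2.5, 0, 0, 25, 0.1, -4, 0, 0, 25, 0.1, -6, 0, 0, 25, 0.1, -9, 0, 0, 25, 0.1, -12, 0, 0, 25, 0.1, -12, 0, 0],
)

```text
clock: 21.55
tool_pos: [0.4275, -0.3256, 0.2074]
tcp_rot: [-90.4, -0.2, 5.0]
contact_force: [0.5, 1.1, -1.7]
finger_gap: 0.0253
```

Run:
```python
from h import *
s=read_state();print(s['clock'],s['tool_pos'],s['tcp_rot'],s['contact_force'])
a=cv2.imread('pics/w14.png')[190:345,190:330];im=camera('wrist')[:,:,::-1].copy();cv2.imwrite('pics/w22.png',im);b=im[190:345,190:330]
cv2.imwrite('pics/cmp4.png',cv2.resize(np.hstack([a,b]),None,fx=2.8,fy=2.8,interpolation=cv2.INTER_CUBIC))
```

```text
21.55 [ 0.42754755 -0.32558857  0.20736511] [-90.38356385  -0.23296515   4.97624489] [ 0.47816966  1.05539446 -1.71964983]
```

View pics/cmp4.png

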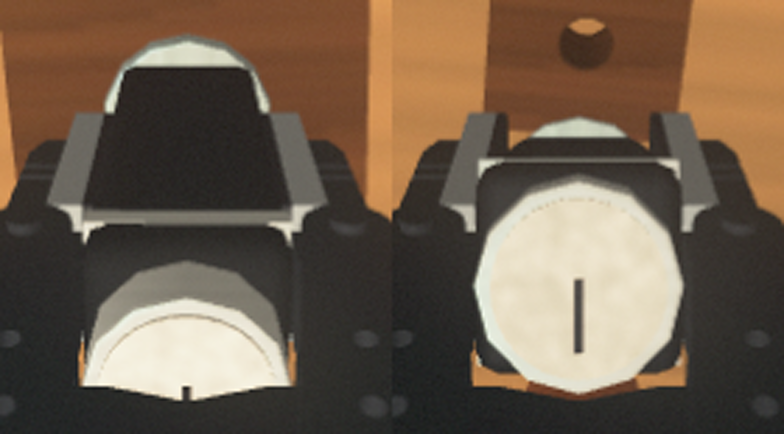

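```bash
sed -i 's#Y1=g(\[[0-9,]*\])#Y1=g([138,160,184])#' fit2.py; python3 fit2.py
python3 - <<'E'
import subprocess
t=open('fit2.py').read()
t=t.replace("C-12*xl+43*up,","C-12*xl+43*up,").replace("C+43*up+12*yl]","C+43*up+12*yl,C+12*xl+43*up]").replace("p1[4,0]-p1[3,0]-W","p1[4,0]-p1[3,0]-W,p1[5,1]-g(394)")
open('fit3.py','w').write(t)
E
python3 fit3.py
```

```text
[  1.08 -16.55  23.15   0.36   3.34] 20.59433387044028 [-0.46 -0.02  0.61 -0.4   0.13 -0.23 -0.54  0.    1.67]
[  1.13 -16.48  23.15   0.36   3.32] 20.60593442871744 [-0.44 -0.02  0.58 -0.4   0.1  -0.28 -0.6   0.08  0.    1.66]
```

Call:
apply_moves(
  commands=[25, 0.5, 0, 2, 0, 25, 2, 0, 6, 0, 25, 4, 0, 11, 0, 25, 6, 0, 16, 0, 25, 8, 0, 21, 0, 25, 10, 0, 26, 0, 25, 12, 0, 31, 0, 25, 14, 0, 36, 0],
  grip_force=40,
)

```text
clock: 22.4
tool_pos: [0.5269, 0.0268, 0.2012]
tcp_rot: [-90.0, 0.1, 5.0]
contact_force: [1.5, -0.7, -2.1]
finger_gap: 0.0253
```

Call:
apply_moves(
  commands=[25, 1.5, 0.5, 4, 0, 25, 3.1, 2, 7.8, 0, 25, 3.1, 4.5, 7.8, 0, 25, 3.1, 6, 7.8, 0, 25, 3.1, 6, 7.8, 0, 25, 3.1, 6, 7.8, 0, 25, 3.1, 6, 7.8, 0],
)

```text
clock: 23.1
tool_pos: [0.5522, 0.105, 0.1431]
tcp_rot: [-90.0, -0.1, 5.0]
contact_force: [0.4, -0.0, -1.1]
finger_gap: 0.0252
```

Run:
```python
from h import *
s=read_state();print(s['clock'],s['tool_pos'],s['tcp_rot'],s['contact_force'],s['qvel'].round(1))
print(shift((.5605,.1276,.1435)))
im=camera('side')[:,:,::-1].copy();cv2.imwrite('pics/s23f.png',im);crop(im,233,115,288,180,10,'s23.png')
im=camera('wrist')[:,:,::-1].copy();cv2.imwrite('pics/w23.png',im)
```

```text
23.1 [0.55223712 0.10502626 0.14307618] [-9.00169911e+01 -5.32239783e-02  4.95346712e+00] [ 0.39374181 -0.0195686  -1.05712623] [-0.2 -0.4  0.6 -0.1  0.1 -0.1]
[ 1.02 -0.04  2.18]
```

View pics/s23.png

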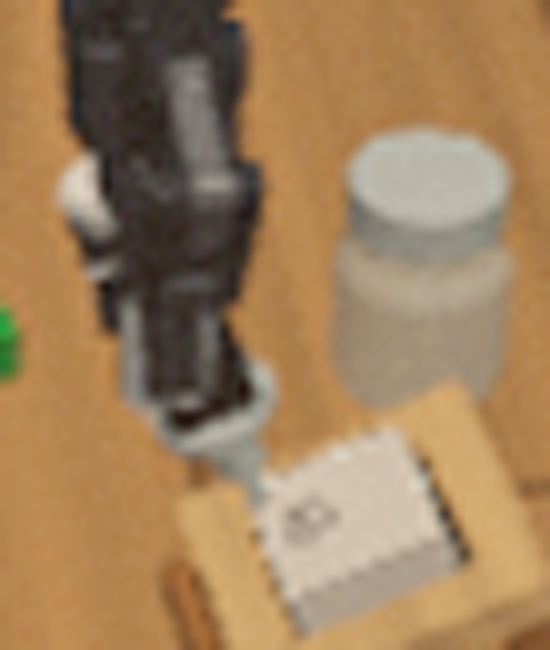

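View pics/w23.png

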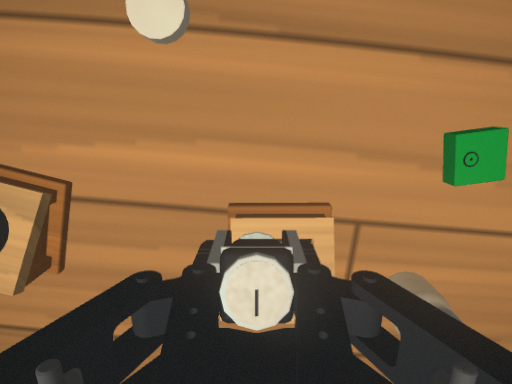

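Run:
```python
from tilt import *
s=read_state();cs=calibration('side')
g=lambda a:(np.array(a,float)+.5)/10-.5+[233,115]
print('tip',tip_side(s,g((262,496))))
R=Rt(s)
for th in (18,20.5,23):
    t=np.radians(th);up=np.array([-np.sin(t),-np.cos(t),0]);C=np.array([2.5,-18.7,0])
    print(th,[((proj(cs,[s['tool_pos']+R@(C+up*d)/1000])[0]+.5-[233,115])*10-.5).round(0).tolist() for d in (-77,-61,-38,43)])
# mark via side & face plane
n=np.array([-.3407,-.0298,.9397]);M=np.array([.6001,.1311,.0619])
o,v=ray(cs,[g((312,519))]);v=v[0];print('mark side',(o+v*(n@(M-o))/(n@v)).round(4))
```

```text
tip [30.8 50.4 -0. ]
18 [[246.0, 510.0], [228.0, 469.0], [203.0, 408.0], [107.0, 175.0]]
20.5 [[257.0, 505.0], [238.0, 465.0], [209.0, 405.0], [100.0, 178.0]]
23 [[268.0, 500.0], [247.0, 461.0], [215.0, 403.0], [93.0, 182.0]]
mark side [0.602  0.1322 0.0626]
```

Call:
apply_moves(
  commands=[25, 0.8, 0, 1.2, 0, 25, 1.57, 0, 2.23, 0, 25, 1.57, 0.8, 2.23, 0, 25, 1.57, 1.5, 2.23, 0, 25, 1.57, 1.5, 2.23, 0, 25, 1.57, 1.5, 2.23, 0],
)

```text
clock: 23.8
tool_pos: [0.5648, 0.1289, 0.1266]
tcp_rot: [-90.0, 0.1, 5.0]
contact_force: [-0.5, -0.7, -1.3]
finger_gap: 0.0256
```

Run:
```python
from tilt import *
s=read_state();print(s['clock'],s['tool_pos'],s['tcp_rot'],s['contact_force'],s['qvel'].round(1))
im=camera('side')[:,:,::-1].copy();cv2.imwrite('pics/s24f.png',im);crop(im,233,115,288,180,10,'s24.png')
im=camera('wrist')[:,:,::-1].copy();cv2.imwrite('pics/w24.png',im);crop(im,190,190,330,340,4,'w24c.png')
cs=calibration('side');R=Rt(s)
print(((proj(cs,[s['tool_pos']+R@np.array([30,52,-.5])/1000,[.601,.1315,.062]])+.5-[233,115])*10-.5).round(0).tolist())
```

```text
23.8 [0.56484211 0.12886535 0.12662174] [-90.01049408   0.09583881   4.98904513] [-0.46986506 -0.73265999 -1.34947129] [-0.1 -0.6  0.7  0.1  0.1  0.1]
[[288.0, 491.0], [309.0, 523.0]]
```

View pics/s24.png

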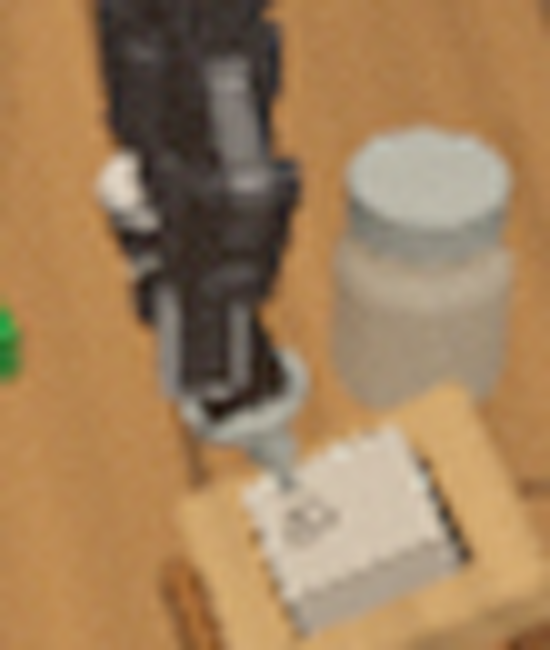

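View pics/w24c.png

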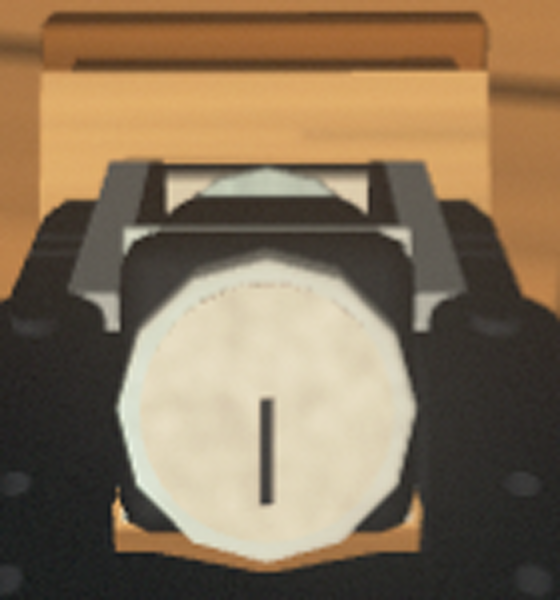

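Call:
apply_moves(
  commands=[25, 0.14, 0.38, 0, 0, 25, 0.27, 0.75, 0, 0, 25, 0.38, 1.03, 0, 0, 25, 0.38, 1.03, 0, 0, 25, 0.38, 1.03, 0, 0],
)

```text
clock: 24.4
tool_pos: [0.5692, 0.1293, 0.1169]
tcp_rot: [-90.0, 0.0, 5.0]
contact_force: [0.1, -0.3, -1.3]
finger_gap: 0.0254
```

Run:
```python
from tilt import *
s=read_state();print(s['clock'],s['tool_pos'],s['tcp_rot'],s['contact_force'],s['qvel'].round(1))
im=camera('side')[:,:,::-1].copy();cv2.imwrite('pics/s25f.png',im);crop(im,233,115,288,180,10,'s25.png')
cs=calibration('side');R=Rt(s)
print(((proj(cs,[s['tool_pos']+R@np.array([30,52,-.5])/1000,[.601,.1315,.062]])+.5-[233,115])*10-.5).round(0).tolist())
```

```text
24.4 [0.56923262 0.12934425 0.11686825] [-9.00051387e+01  2.27079732e-02  4.99188451e+00] [ 0.09200682 -0.32332854 -1.30049077] [-0.  -0.2  0.3  0.  -0.1 -0. ]
[[302.0, 516.0], [309.0, 523.0]]
```

View pics/s25.png

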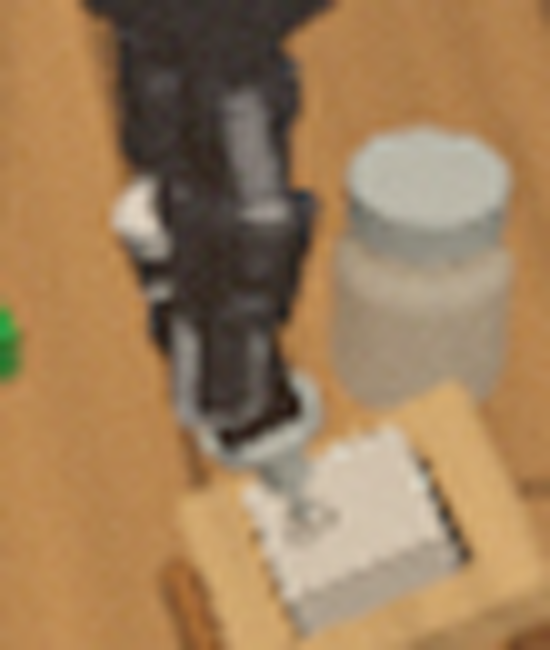

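Call:
apply_moves(
  commands=[25, 0.05, 0.14, 0, 0, 25, 0.1, 0.28, 0, 0, 25, 0.1, 0.28, 0, 0, 25, 0.1, 0.28, 0, 0],
)

```text
clock: 24.85
tool_pos: [0.5705, 0.1295, 0.1144]
tcp_rot: [-90.0, -0.0, 5.0]
contact_force: [0.3, 0.5, -0.3]
finger_gap: 0.0254
```

Call:
apply_moves(
  commands=[25, 0.05, 0.14, 0, 0, 25, 0.1, 0.28, 0, 0, 25, 0.1, 0.28, 0, 0, 25, 0.1, 0.28, 0, 0],
)

```text
clock: 25.25
tool_pos: [0.5715, 0.1296, 0.1116]
tcp_rot: [-90.0, -0.0, 5.0]
contact_force: [0.6, 1.1, 0.4]
finger_gap: 0.0257
```

Run:
```python
from tilt import *
for i in range(1):
    s=read_state();print(s['clock'],s['tool_pos'],s['contact_force'],s['qvel'].round(1))
im=camera('side')[:,:,::-1].copy();cv2.imwrite('pics/s26f.png',im);crop(im,233,115,288,180,10,'s26.png')
```

```text
25.25 [0.57149328 0.12959096 0.11157636] [0.55785684 1.12285306 0.43291273] [-0.1 -0.1 -0.   0.2 -0.1 -0.1]
```

View pics/s26.png

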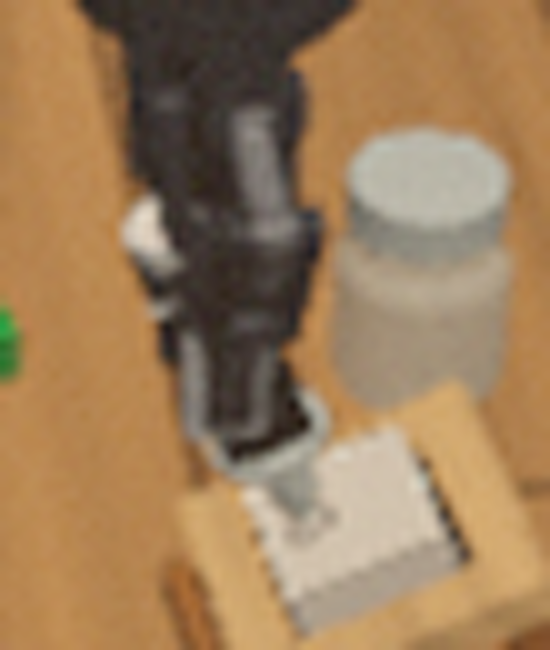

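Run:
```python
from tilt import *
F=[]
crop(cv2.imread('pics/s26f.png'),250,150,280,180,20,'s26z.png')
for i in range(3):
    F.append(read_state()['contact_force']); im=camera('side')
F.append(read_state()['contact_force']);print(np.array(F).round(2),np.mean(F,0))
```

```text
[[-0.01  0.11  0.7 ]
 [ 0.33  0.45  1.13]
 [-0.75  0.79  0.11]
 [-0.79  0.24  1.23]] [-0.30796634  0.39650495  0.7910673 ]
```

View pics/s26z.png

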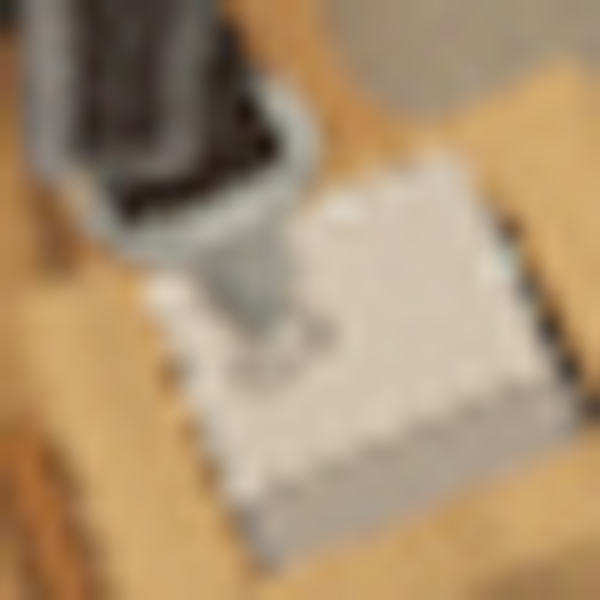

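Call:
apply_moves(
  commands=[25, -0.14, -0.38, 0, 0, 25, -0.28, -0.76, 0, 0, 25, -0.35, -0.95, 0, 0, 25, -0.16, -1.02, 0, 0, 25, -0.16, -1.02, 0, 0, 25, -0.16, -1.02, 0, 0],
)

```text
clock: 26.05
tool_pos: [0.5697, 0.1294, 0.1215]
tcp_rot: [-90.0, 0.0, 5.0]
contact_force: [-0.4, 0.4, -1.9]
finger_gap: 0.0257
```

Run:
```python
from tilt import *
F=[]
s=read_state();print(s['clock'],s['tool_pos'],s['tcp_rot'])
for i in range(6):
    F.append(read_state()['contact_force']); im=camera('side' if i else 'wrist')
    cv2.imwrite(f'pics/x{i}.png',im[:,:,::-1])
F.append(read_state()['contact_force']);print(np.array(F).round(2)[:,2],np.mean(F,0))
a=np.mean([cv2.imread(f'pics/x{i}.png').astype(float) for i in range(1,6)],0).astype(np.uint8)
cv2.imwrite('pics/s27f.png',a);crop(a,250,150,280,180,20,'s27z.png')
crop(cv2.imread('pics/x0.png'),190,190,330,340,4,'w27c.png')
```

```text
26.05 [0.56970899 0.12943889 0.1215203 ] [-9.00056036e+01  1.15474065e-02  4.99927958e+00]
[-1.87 -1.8  -1.19 -2.13 -1.86 -2.13 -0.98] [-0.23031548  0.29002913 -1.70965218]
```

View pics/s27z.png

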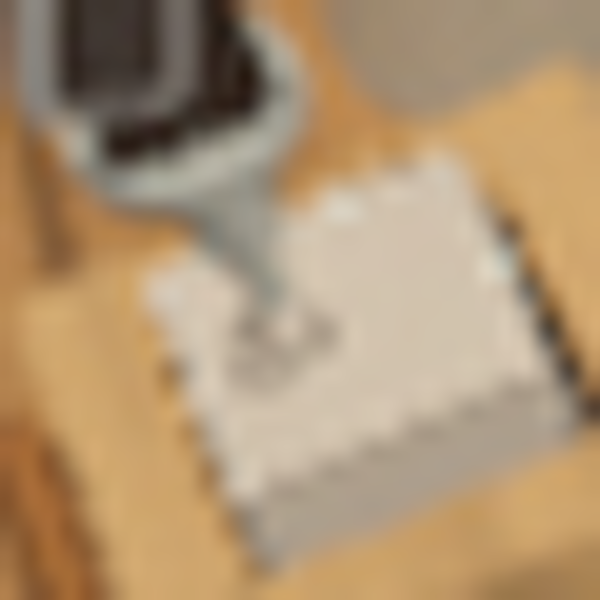

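View pics/w27c.png

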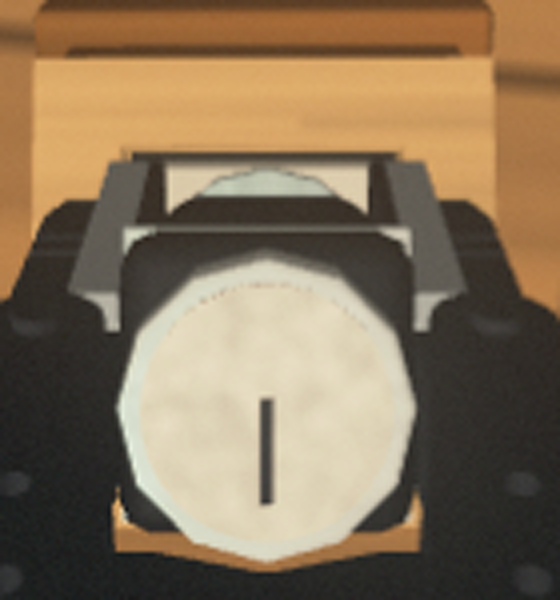

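Call:
apply_moves(
  commands=[25, 0.07, 0.19, 0, 0, 25, 0.1, 0.28, 0, 0, 25, 0.1, 0.28, 0, 0, 25, 0.1, 0.28, 0, 0],
)

```text
clock: 26.75
tool_pos: [0.5707, 0.1295, 0.1188]
tcp_rot: [-90.0, 0.0, 5.0]
contact_force: [-0.2, 0.3, -1.7]
finger_gap: 0.0256
```

```bash
cat > meas.py <<'E'
from tilt import *
import sys
def avg(tag,n=6,cam='side'):
    F=[];I=[]
    s=read_state();print(s['clock'],s['tool_pos'].round(4),s['tcp_rot'].round(2))
    for i in range(n):
        F.append(read_state()['contact_force']); I.append(camera(cam)[:,:,::-1].astype(float))
    F.append(read_state()['contact_force']);print('F',np.mean(F,0).round(2))
    a=np.mean(I,0).astype(np.uint8);cv2.imwrite(f'pics/{tag}f.png',a);crop(a,250,150,280,180,20,f'{tag}z.png')
avg(sys.argv[1])
E
python3 meas.py s28
```

```text
26.75 [0.5707 0.1295 0.1188] [-9.001e+01  1.000e-02  4.990e+00]
F [ 0.12  0.04 -1.88]
```

Call:
apply_moves(
  commands=[25, 0.07, 0.19, 0, 0, 25, 0.1, 0.28, 0, 0, 25, 0.1, 0.28, 0, 0, 25, 0.1, 0.28, 0, 0],
)

```text
clock: 27.45
tool_pos: [0.5718, 0.1296, 0.116]
tcp_rot: [-90.0, -0.0, 5.0]
contact_force: [-0.0, -0.2, -2.1]
finger_gap: 0.0257
```

```bash
python3 meas.py s29
```

```text
27.45 [0.5718 0.1296 0.116 ] [-90.01  -0.     5.  ]
F [-0.24 -0.24 -1.46]
```

View pics/s29z.png

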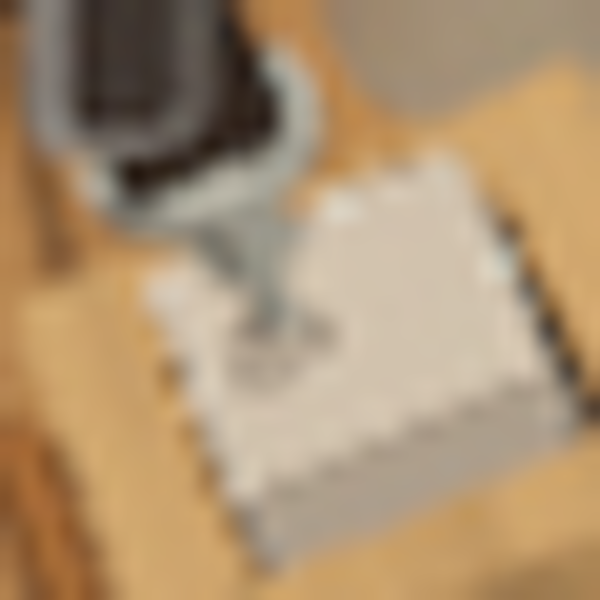

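Call:
apply_moves(
  commands=[25, 0.05, 0.14, 0, 0, 25, 0.1, 0.28, 0, 0, 25, 0.15, 0.42, 0, 0, 25, 0.17, 0.47, 0, 0, 25, 0.17, 0.47, 0, 0, 25, 0.17, 0.47, 0, 0],
)

```text
clock: 28.35
tool_pos: [0.5735, 0.1298, 0.1115]
tcp_rot: [-90.0, -0.0, 5.0]
contact_force: [1.1, 0.5, 0.1]
finger_gap: 0.0255
```

```bash
python3 meas.py s30
```

```text
28.35 [0.5735 0.1298 0.1115] [-9.001e+01 -1.000e-02  4.990e+00]
F [0.1  0.22 0.4 ]
```

View pics/s30z.png

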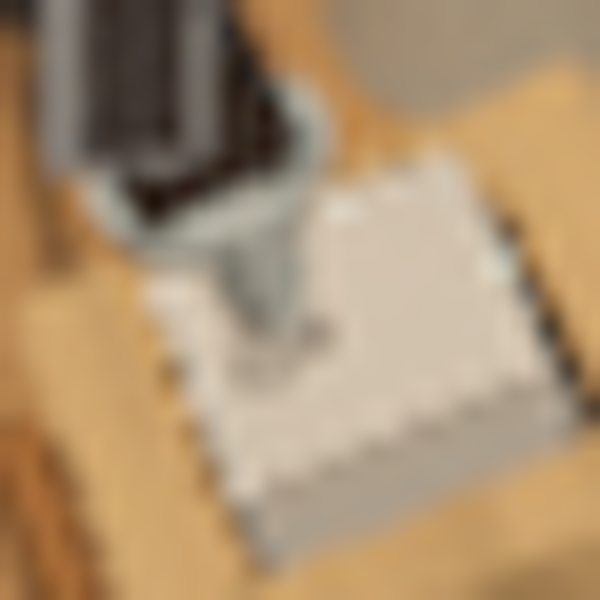

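Call:
apply_moves(
  commands=[25, 0.04, 0.1, 0, 0, 25, 0.08, 0.22, 0, 0, 25, 0.08, 0.22, 0, 0, 25, 0.08, 0.22, 0, 0, 25, 0.08, 0.22, 0, 0, 25, 0.08, 0.22, 0, 0],
)

```text
clock: 29.25
tool_pos: [0.5743, 0.1298, 0.1092]
tcp_rot: [-90.0, -0.0, 5.0]
contact_force: [-0.7, 0.4, 2.1]
finger_gap: 0.0254
```

```bash
python3 meas.py s31
python3 - <<'E'
from h import *
im=camera('wrist')[:,:,::-1].copy();cv2.imwrite('pics/w31.png',im)
a=cv2.imread('pics/w14.png')[190:345,190:330];b=im[190:345,190:330]
cv2.imwrite('pics/cmp5.png',cv2.resize(np.hstack([a,b]),None,fx=2.8,fy=2.8,interpolation=cv2.INTER_CUBIC))
F=[]
for i in range(6): camera('top');F.append(read_state()['contact_force'])
print(np.mean(F,0).round(2))
E
```

```text
29.25 [0.5743 0.1298 0.1092] [-9.e+01 -1.e-02  5.e+00]
F [-0.2   0.2   1.63]
[-0.06  0.23  1.39]
```

View pics/s31z.png

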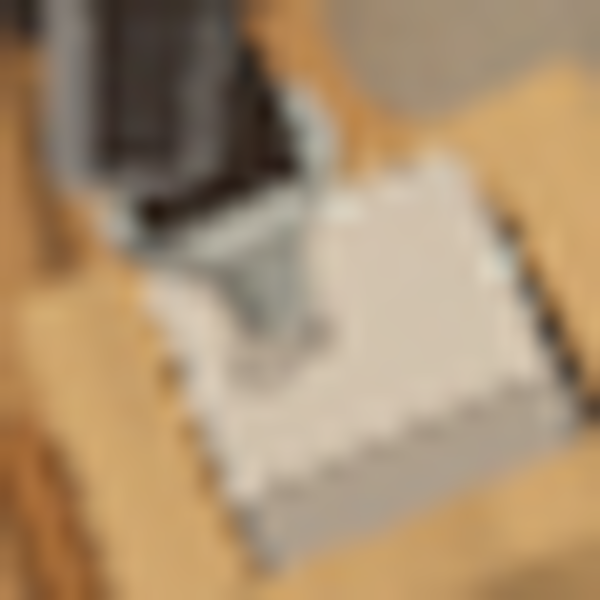

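View pics/cmp5.png

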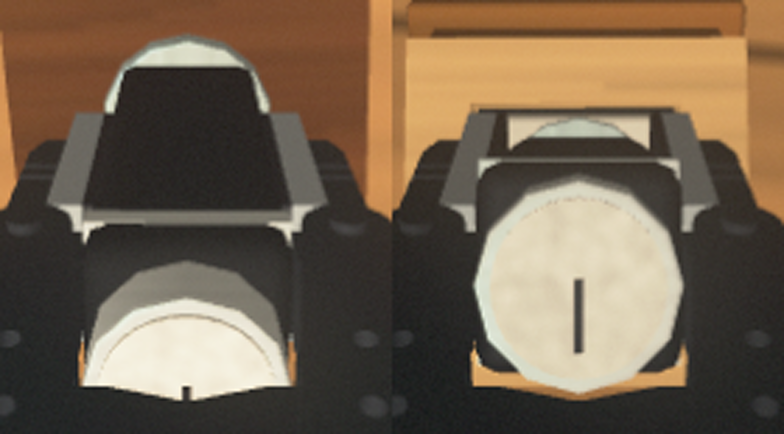

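```bash
python3 -c "
from station import *
print(hand_in()); s=read_state();print(s['clock'],s['finger_gap'])"
```

```text
the job is handed in; nothing more can be done
None
the job is handed in; nothing more can be done
```

I seated the square block, ring mark up, in the square nest and let it go. I then took the tester from its stand. It is now held against the block's sloping face with its tip inside the ring. The job was handed in at about 30 s of the 54 s allowed, and no verdict was reported.

**Tilt:** the moves only turn the tool about its own axis, so I could not tilt the gripper. Instead I swung the tester in the pads by pushing its nose against the rim of the stand's hole. The first attempt measured about 17°, so I went back and did it again.

**Last checks:**
- **Block:** seated and parallel to the deck, about 1 mm down-slope of centre in the nest.
- **Squareness:** the tester leans about 20.6° in the wrist view against the deck's 20°, and this did not change under load. It is accurate to about 1°; the side view is too coarse to check it more closely.
- **Tip position:** in the side view the tip is within about 2 mm of the ring's centre, inside the 5.5 mm radius.
- **Plunger:** the vertical force rose by 3.1–3.4 N from its free value. That is about 3.3–3.5 N along the axis, or about 8.3 mm of the 16 mm travel.

**Disagreements:**
- My first press came down about 2–3 mm down-slope of the ring's centre, so I lifted off, shifted and pressed again.
- On that first press the force suggested contact about 2 mm higher than the geometry did. On the second press the two agreed.
- The sideways force stayed near zero where about −1 N was expected. This may be friction at the tip or sensor noise; I did not resolve it.

I touched nothing else in the scene.

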